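# Seat the black heat sink in the assembly fixture and close the clamp

### The job

Put the black finned heat sink into the blue-rimmed nest of the assembly fixture and push it down, past the stiff ejector plate, until you feel it sitting fully home on the hard floor. Only then swing the red-handled clamp all the way down over it, and let go. Leave the bare aluminium heat sink where it is.

Things in the scene. Friction and masses are not known exactly. Their poses are not given: they have to be found in the camera images.
- sink_black: The part to load: black finned heat sink, 60 (x) by 40 (y) by 62 mm high, 0.16 kg, standing upright loose on the table. Its fins run along x; the two outer ones are flat faces 40 mm apart across y: grip these from above, in the top 25 mm. Origin: centre of its underside, z up. Either way round (half turn) is right.
- sink_plain: A bystander: same shape and size in bare silver aluminium, loose on the table, to be left where it is. Origin: centre of its underside. It, the black one and a copper-coil inductor module swap places from start to start.
- nest: Fixed fixture, aluminium base 225 x 120 x 18 mm with a nest of blue guides. Origin: at table height under the nest's centre; x runs from nest to hinge tower (away from the robot, within 0.3 rad), z up. Nest 72 (x) by 52 mm (y): the heat sink goes in with x along x, 6 mm to spare each side. Guides rise 16 mm above the floor, the top 6 mm a sloping lead-in. Hinge posts at x = 97 to 127, 107 mm high.
- nest_floor (a point): Centre of the nest's hard floor, 18 mm above the nest's origin: the heat sink's underside belongs here. A white ejector plate, 44 x 28 mm, stands 5 to 9 mm proud of it, held by friction: a heat sink set down stops on it too high; a further push of about 8 N slides it down flush, where it stays. Home, the heat sink's top is 80 mm above the table.
- clamp (a joint): Clamp angle, rad: 0 = shut, level over the nest; 1.45 to 1.7 at the start = upright, open, leaving the nest free from above. Hinge axis along the nest's y through x = 110, z = 95 mm of the nest's frame. Steel arm 24 mm wide, 12 mm thick. The hinge is stiff: it stays where left, about 3 N at the handle moves it. Shut, its rubber pad is 1 mm above a heat sink that is home.
- clamp_handle (a point): Middle of the clamp's red crossbar handle, 16 mm thick, 70 mm long along the nest's y, 150 mm from the hinge axis: at angle q it is at x = 110 - 150 cos q, z = 95 + 150 sin q mm in the nest's frame. Push it from behind (its +x side in the nest's frame) towards the nest, then down from above, with shut fingers.
Mind the look-alikes: they are no part of the job. Leave any green look-alike of the sink_black alone.

How it is judged (in metres and radians):
On the way, in this order (a step that is already met when the one before it is completed fails the run):
1. the black heat sink is fully home in the nest while the fingers hold it or press on it and the clamp is still up (z of sink_black in the frame of nest below 0.0205 m and horizontal distance between sink_black and nest below 0.014 m and angle between sink_black's own z axis and vertical below 0.1 rad and contact force between the fingers and sink_black above 1 N and value of joint clamp above 0.6 rad), for 0.2 s.
2. the clamp is shut over the seated heat sink (value of joint clamp below 0.08 rad and z of sink_black in the frame of nest below 0.0205 m and horizontal distance between sink_black and nest below 0.014 m), for 0.2 s.
At the end, for the whole second after the job is handed in: Black heat sink at rest in the nest, upright within 0.1 rad, underside under 2.5 mm above the hard floor, centre within 14 mm of the nest's, x along the nest's x within 0.35 rad (either way round); clamp below 0.08 rad; bare heat sink within 30 mm of its start (all of step 2 and angle between the x axis of sink_black and the x axis of nest, either way round below 0.35 rad and angle between sink_black's own z axis and vertical below 0.1 rad and linear speed of sink_black below 0.02 m/s and distance of sink_plain from where it was at the start of the episode below 0.03 m); the robot touches nothing.
It fails at once if the clamp is brought down (below 0.6 rad) while the black heat sink is not fully home in the nest (value of joint clamp below 0.6 rad and (z of sink_black in the frame of nest above 0.0215 m or horizontal distance between sink_black and nest above 0.016 m)).
It fails at once if the bare aluminium heat sink is moved by more than 30 mm or tipped (distance of sink_plain from where it was at the start of the episode above 0.03 m or angle between sink_plain's own z axis and vertical above 0.3 rad).
It also fails if it takes over 64 s, if anything falls off the work surface, if the arm or the gripper's body presses on something with over 40 N, if the wrist force passes 120 N, or if a joint passes its speed limit or range.

### The arm

A 6-joint arm with a two-finger parallel gripper is mounted at the origin on the work surface. World frame = base frame: x ahead of the robot, y to its left, z up, the work surface at z = 0. Lengths are in m, angles in degrees, forces in N, time in s.
With the tool pointing down it reaches from about 0.375 to 0.825 m from the base axis. Payload 5.5 kg.
Tool frame: the origin (TCP) lies at the very end of the fingers, on their centre line; the grasp point (between the pads) lies 19 mm behind it; z points along the fingers, x is the direction in which the jaws open and shut, and the axes are right-handed (so a half turn about z gives the same grasp; the last joint's range is limited). The gripper opens to 85 mm and grips with 20 to 120 N. Pads are 22 mm wide; open, the fingers measure 114 mm over their backs; the gripper's body (76 mm by 85 mm) begins 54 mm behind the grasp point. The pads swing forward as they close: fully open they stand 13 mm farther back than shut.
Start: joints at [76.604, 17.962, -2.699, 69.339, 0, 90], TCP at [0.139, 0.584, 0.231] pointing down, gripper open.
Joint ranges: [-152.73, 152.73], [-39.44, 99.34], [-58.76, 71.6], [-118.89, 123.64], [-81.53, 83.1], [-180, 180]. Speed limits (degrees/s): [136.94, 136.94, 172.46, 180, 180, 180].

### API

Orientations are given as a 3x3 rotation matrix whose columns are the frame's x, y, z axes.
In Python, from rig import ctrl, eyes gives the robot as it stands.
- The arm moves only by the tool servo_tool, never from a script. Its argument "motion" is a list of rows, each a list of 7 numbers: the closure, from -1 (fully open) to 1 (shut), then the shift along the tool's x, y, z normalised to -1 to 1, where 1 is 100 mm, then the turn, a rotation vector about the tool's x, y, z normalised to -1 to 1, where 1 is 180 degrees. In form: [[claw, x, y, z, ax, ay, az], ...]. A call has 1 to 20 rows; each row shifts and turns the commanded pose from where the row before left it, along the tool's axes as they then stand; what a row does not reach is not made up. A row lasts 1/12 s, in which the tool goes at most 41.7 mm and 7.16 degrees, less where a joint would pass 70% of its speed; a pose out of reach is approached as far as the arm can. A call with a number of a shift or a turn outside -1 to 1 is refused whole. A call with a gripper value outside its range is refused whole. The fingers move at their own pace and stop on an object; the grip force is fixed at half the most. Time passes only in rows, so rows that do not move let the fingers close. It gives the time, the measured TCP pose, the force and the opening at its end, in the units of the state.
- ctrl.state(): the state, without advancing time (a new reading comes with each control period).
- eyes.camera(name): name is "scene" or "side" or "wrist"; returns the picture (480x640x3 uint8, blue, green, red); there is no depth.
- eyes.camera_model(name): a dict with "fx", "fy", "cx", "cy" (pixels), "k1" (the pictures are not rectified: a ray, as slopes to the right and down, at radius r is drawn at 1 + k1 r^2 times it, then the intrinsics apply), "rvec" (rotation vector, rad) and "tvec" (3), from world to camera coordinates, as OpenCV has them; the wrist camera has in their place "T_tool_cam" (4x4, takes a point from camera to tool coordinates, whose origin is the TCP and whose axes are the tool frame's). Camera axes: x right, y down, z forward; pixel columns grow to the right and rows downward; lengths in m; the calibration is good to about 2 mm. A picture is of the moment at which its call begins: read the wrist's pose just before it. camera_model takes no time and is no camera call.
- ctrl.hand_in(): hands the job in, once; it reports no verdict.
The state is a dict: "clock": time; "qpos": joint angles; "qd": joint speeds; "effort": joint torques, N m; "position": TCP position; "ee_rot": TCP orientation; "contact_force": force on the tool from outside, world axes, zero at the start; "moment": the same for the moment, N m; "opening": finger opening in m.
Only numpy, scipy, OpenCV 4.12 (cv2) and the standard library are available. Lean on these libraries where they do the work, as an engineer would, in place of code of your own. Each camera call takes 0.05 s, during which the arm holds its last target.

## Working session

There is one attempt and no reset: what is moved stays moved. The work goes in short steps, Python scripts to look and compute and a tool call to move; the robot and the scene stay as the last step left them, time stands still between calls to the robot, and variables do not carry over. Pictures are saved under pics/ and viewed, and the job is handed in when it is done.

Besides the shell and the picture viewer there is one more tool, called after "Request:" as a command line: name --pt "numbers of a row" for each row, then --argument value for the rest. servo_tool: Moves the arm, as the interface text tells. Its arguments: {"type":"object","properties":{"motion":{"type":"array"}},"required":["motion"]}

```bash
mkdir -p pics; ls; python3 - <<'E'
from rig import ctrl, eyes
import cv2,numpy as np
for n in ["scene","side","wrist"]:
    cv2.imwrite(f"pics/{n}0.png",eyes.camera(n)); print(n,eyes.camera_model(n))
print(ctrl.state())
E
```

```text
pics
scene {'fx': 461.5573199048088, 'fy': 461.5573199048088, 'cx': 314.2180285368654, 'cy': 245.13206257002903, 'k1': 0.03964166118370076, 'rvec': array([ 1.09469951,  2.30552716, -1.09735161]), 'tvec': array([ 0.32741028, -0.15425042,  1.02796781])}
side {'fx': 562.9320918192135, 'fy': 562.9320918192135, 'cx': 312.812247491555, 'cy': 239.7648556926248, 'k1': 0.04345601780854, 'rvec': array([ 2.39978853, -0.30549559,  0.09972692]), 'tvec': array([-0.48866224,  0.13705553,  0.93226117])}
wrist {'fx': 423.93882656116165, 'fy': 423.93882656116165, 'cx': 319.0312774016545, 'cy': 241.40502473677248, 'k1': -0.034579180250784554, 'T_tool_cam': array([[ 9.99999880e-01,  4.71247381e-04,  1.35228537e-04,
        -4.02735277e-05],
       [-4.89894548e-04,  9.49742230e-01,  3.13032677e-01,
        -7.94805484e-02],
       [ 1.90835775e-05, -3.13032706e-01,  9.49742346e-01,
        -1.42162075e-01],
       [ 0.00000000e+00,  0.00000000e+00,  0.00000000e+00,
         1.00000000e+00]])}
{'clock': 0.15, 'qpos': array([ 7.66055721e+01,  1.79967481e+01, -2.74133519e+00,  6.93407848e+01,
        5.11894201e-04,  9.00010586e+01]), 'qd': array([-0.02781201, -0.11215668,  0.08207597,  0.01673257, -0.07467466,
       -0.11102074]), 'effort': array([-2.78271245e-04, -5.40043902e+01,  3.40060794e+01,  1.31644923e-02,
        1.64570719e-05, -5.95067888e-06]), 'position': array([0.13888339, 0.58323582, 0.23061109]), 'ee_rot': array([[ 2.31671052e-01,  9.72794128e-01, -3.27563996e-04],
       [ 9.72793210e-01, -2.31671283e-01, -1.33699584e-03],
       [-1.37650887e-03, -8.90879858e-06, -9.99999053e-01]]), 'contact_force': array([ 0.28803716,  0.64595489, -0.82679863]), 'moment': array([-0.04539479, -0.00533181,  0.01621172]), 'opening': 0.08541631237201805}
```

View pics/scene0.png

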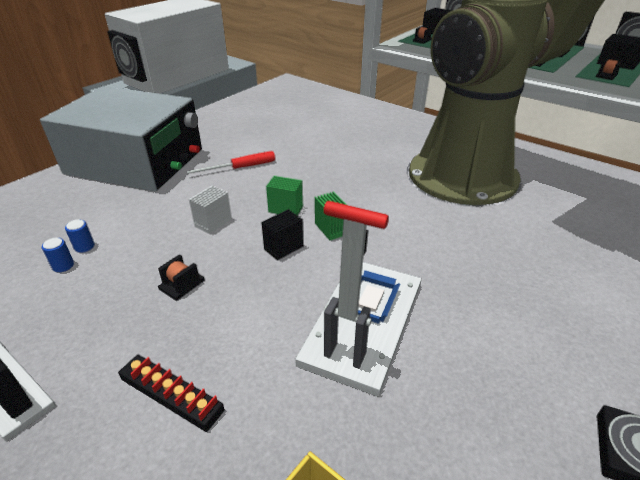

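View pics/side0.png

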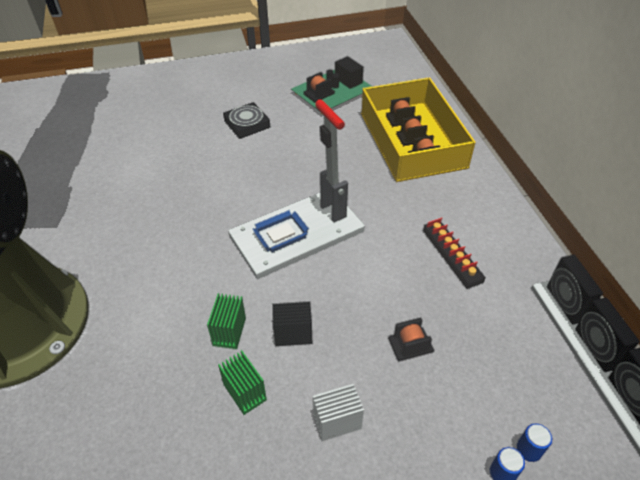

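View pics/wrist0.png

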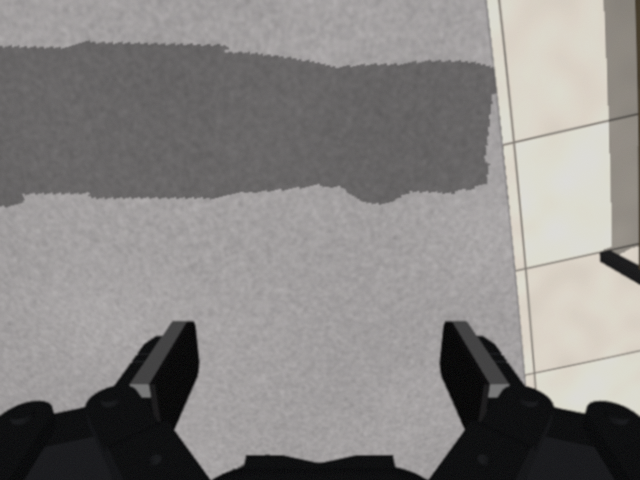

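The scene and side pictures show the black sink (side ~293,323; scene ~283,235), with two green look-alikes close by. The plain sink is at side ~338,410. The fixture is at side ~297,235, clamp upright. Next I enlarge crops.

```bash
cat > h.py <<'E'
import cv2,numpy as np
from rig import ctrl,eyes
def ray(n,u,v,st=None):
    m=eyes.camera_model(n)
    xd,yd=(u-m['cx'])/m['fx'],(v-m['cy'])/m['fy']
    x,y=xd,yd
    for _ in range(20):
        s=1+m['k1']*(x*x+y*y); x,y=xd/s,yd/s
    d=np.array([x,y,1.])
    if n=='wrist':
        T=m['T_tool_cam']; R=st['ee_rot']; 
        return st['position']+R@T[:3,3], R@T[:3,:3]@d
    R=cv2.Rodrigues(m['rvec'])[0]
    return -R.T@m['tvec'], R.T@d
def at(n,u,v,z,st=None):
    c,d=ray(n,u,v,st); return c+d*(z-c[2])/d[2]
def tri(n1,p1,n2,p2):
    c1,d1=ray(n1,*p1);c2,d2=ray(n2,*p2)
    A=np.stack([d1,-d2],1);t=np.linalg.lstsq(A,c2-c1,rcond=None)[0]
    a,b=c1+t[0]*d1,c2+t[1]*d2
    return (a+b)/2,np.linalg.norm(a-b)
def proj(n,P,st=None):
    m=eyes.camera_model(n)
    P=np.asarray(P,float)
    if n=='wrist':
        T=m['T_tool_cam'];q=(P-st['position'])@st['ee_rot'];q=(q-T[:3,3])@T[:3,:3]
    else: q=P@cv2.Rodrigues(m['rvec'])[0].T+m['tvec']
    x,y=q[...,0]/q[...,2],q[...,1]/q[...,2];s=1+m['k1']*(x*x+y*y)
    return np.stack([m['fx']*x*s+m['cx'],m['fy']*y*s+m['cy']],-1)
def crop(img,x,y,w,h,k,name):
    cv2.imwrite(name,cv2.resize(img[y:y+h,x:x+w],None,fx=k,fy=k,interpolation=cv2.INTER_CUBIC))
E
python3 - <<'E'
from h import *
s=cv2.imread('pics/side0.png');c=cv2.imread('pics/scene0.png')
crop(s,200,280,160,120,5,'pics/s1.png')
crop(s,220,180,160,120,5,'pics/s2.png')
crop(c,250,170,160,120,5,'pics/c1.png')
E
```

```text
(no output)
```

View pics/s1.png

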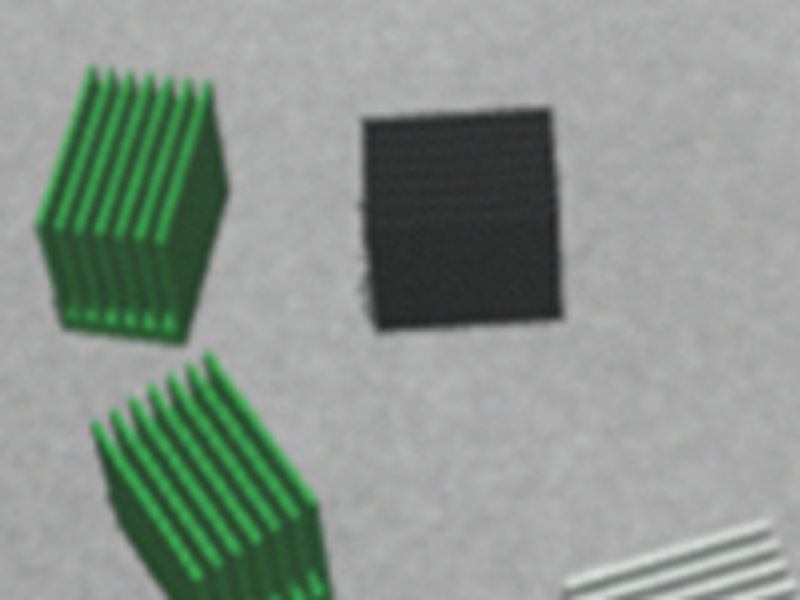

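View pics/s2.png

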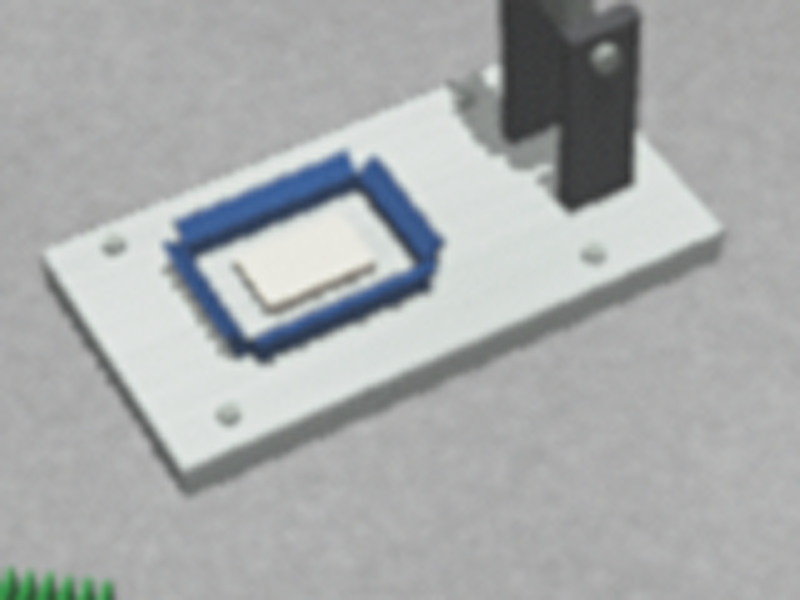

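View pics/c1.png

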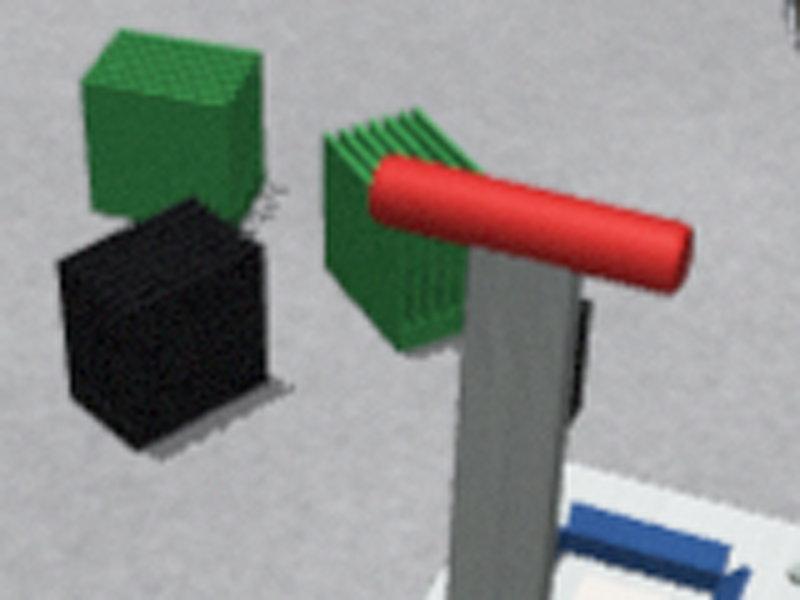

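```bash
python3 - <<'E'
from h import *
f=lambda x0,y0,p:(x0+(p[0]+.5)/5-.5,y0+(p[1]+.5)/5-.5)
top=[(362,118),(551,108),(557,212),(367,220)]
P=[at('side',*f(200,280,p),.062) for p in top]
for p in P:print('side',p.round(4))
print(np.linalg.norm(P[0]-P[1]),np.linalg.norm(P[1]-P[2]),np.mean(P,0))
for p in [(377,330),(564,318)]:print('bot',at('side',*f(200,280,p),0).round(4))
# scene: top corners
top=[(60,263),(197,198),(266,246),(135,318)]
Q=[at('scene',*f(250,170,p),.062) for p in top]
for p in Q:print('scene',p.round(4))
print(np.mean(Q,0))
print('scene bot',[at('scene',*f(250,170,p),0).round(4) for p in [(140,450),(266,380),(72,400)]])
B=[at('side',*f(220,180,p),.018) for p in [(42,255),(185,475),(722,232)]]
print('base',np.round(B,4),np.linalg.norm(B[0]-B[1]),np.linalg.norm(B[2]-B[1]))
x=B[2]-B[1];print('yaw',np.degrees(np.arctan2(x[1],x[0])),'yaw2',np.degrees(np.arctan2(*(B[0]-B[1])[:2])))
print('base center',(B[0]+B[2])/2)
# nest inner floor
I=[at('side',*f(220,180,p),.018) for p in [(197,258),(245,345),(415,270)]]
print('nest floor',np.round(I,4))
# ejector plate top
E_=[at('side',*f(220,180,p),.025) for p in [(233,263),(270,307),(378,264),(338,215)]]
print('plate',np.round(E_,4),np.mean(E_,0))
# handle ends: side
E
python3 - <<'E'
import sys;sys.path.insert(0,'.')
from h import *
s=cv2.imread('pics/side0.png');c=cv2.imread('pics/scene0.png')
crop(s,290,80,100,75,8,'pics/s3.png')
E
```

```text
side [ 0.4108 -0.1127  0.062 ]
side [ 0.4686 -0.1241  0.062 ]
side [ 0.4611 -0.1617  0.062 ]
side [ 0.4048 -0.1498  0.062 ]
0.05891000616190469 0.0383742330779804 [ 0.43631878 -0.13707858  0.062     ]
bot [ 0.4039 -0.1505  0.    ]
bot [ 0.4625 -0.1614  0.    ]
scene [ 0.4613 -0.1615  0.062 ]
scene [ 0.4026 -0.1508  0.062 ]
scene [ 0.4093 -0.1128  0.062 ]
scene [ 0.4677 -0.1203  0.062 ]
[ 0.43525372 -0.13636857  0.062     ]
scene bot [array([ 0.4658, -0.1247,  0.    ]), array([ 0.4084, -0.1154,  0.    ]), array([ 0.461 , -0.1625,  0.    ])]
base [[ 0.3681  0.0987  0.018 ]
 [ 0.4004 -0.0162  0.018 ]
 [ 0.6138  0.0454  0.018 ]] 0.11931261178395726 0.2220913429929025
yaw 16.096015100762163 yaw2 -15.71732753527994
base center [0.49094159 0.07202533 0.018     ]
nest floor [[0.4231 0.0825 0.018 ]
 [0.432  0.0365 0.018 ]
 [0.4994 0.0561 0.018 ]]
plate [[0.4347 0.0703 0.025 ]
 [0.4435 0.0458 0.025 ]
 [0.4857 0.0562 0.025 ]
 [0.477  0.0839 0.025 ]] [0.46021859 0.0640611  0.025     ]
```

View pics/s3.png

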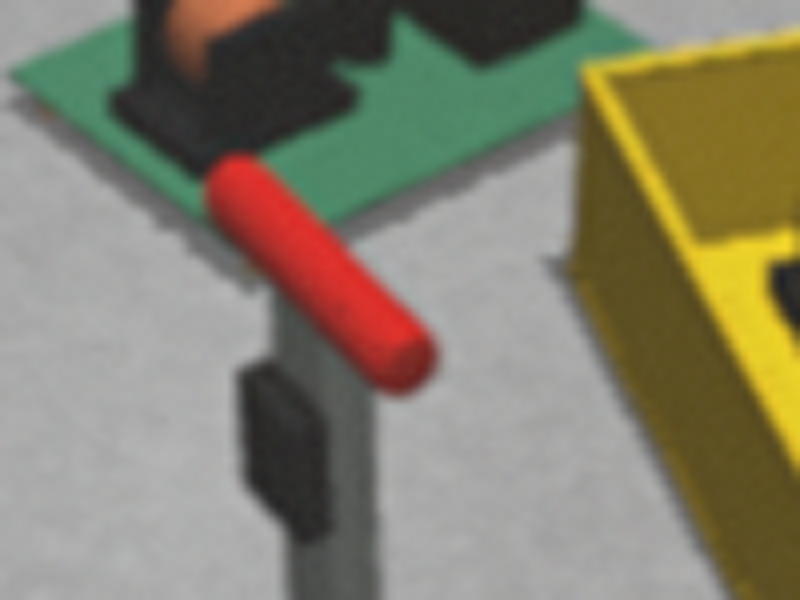

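Request:
servo_tool --pt "-1 -0.216 0.211 -0.01 0 0 0" --pt "-1 -0.216 0.211 -0.01 0 0 0" --pt "-1 -0.216 0.211 -0.01 0 0 0" --pt "-1 -0.216 0.211 -0.01 0 0 0" --pt "-1 -0.216 0.211 -0.01 0 0 0" --pt "-1 -0.216 0.211 -0.01 0 0 0" --pt "-1 -0.216 0.211 -0.01 0 0 0" --pt "-1 -0.216 0.211 -0.01 0 0 0" --pt "-1 -0.216 0.211 -0.01 0 0 0" --pt "-1 -0.216 0.211 -0.01 0 0 0" --pt "-1 -0.216 0.211 -0.01 0 0 0" --pt "-1 -0.216 0.211 -0.01 0 0 0" --pt "-1 -0.216 0.211 -0.01 0 0 0" --pt "-1 -0.216 0.211 -0.01 0 0 0" --pt "-1 -0.216 0.211 -0.01 0 0 0" --pt "-1 -0.216 0.211 -0.01 0 0 0" --pt "-1 -0.216 0.211 -0.01 0 0 0" --pt "-1 -0.216 0.211 -0.01 0 0 0" --pt "-1 -0.216 0.211 -0.01 0 0 0" --pt "-1 -0.216 0.211 -0.01 0 0 0"

```text
clock: 1.82
position: [0.4498, 0.0641, 0.2512]
ee_rot: [[0.232, 0.973, -0.0], [0.973, -0.232, 0.0], [0.0, -0.0, -1.0]]
contact_force: [0.3, 0.8, 0.5]
opening: 0.0858
```

Request:
servo_tool --pt "-1 0 0 0 0 0 0" --pt "-1 0 0 0 0 0 0"

```text
clock: 1.98
position: [0.4497, 0.0646, 0.251]
ee_rot: [[0.235, 0.972, -0.001], [0.972, -0.235, 0.0], [-0.0, -0.001, -1.0]]
contact_force: [0.3, 0.5, 0.1]
opening: 0.0854
```

```bash
python3 - <<'E'
from h import *
import json
st=ctrl.state();im=eyes.camera('wrist');cv2.imwrite('pics/w1.png',im)
np.savez('pics/w1.npz',position=st['position'],ee_rot=st['ee_rot'])
f=lambda x0,y0,k,p:(x0+(p[0]+.5)/k-.5,y0+(p[1]+.5)/k-.5)
for a,b in [((235,190),(385,185)),((405,360),(680,255))]:
    print(tri('side',f(290,80,8,a),'scene',f(250,170,5,b)))
print(st['position'],st['clock'])
E
```

```text
(array([0.55651747, 0.07716953, 0.26185111]), np.float64(0.04458322852332725))
(array([0.55983325, 0.10795122, 0.23108571]), np.float64(0.049184424779561475))
[0.44968362 0.06456758 0.25101281] 1.9833
```

View pics/w1.png

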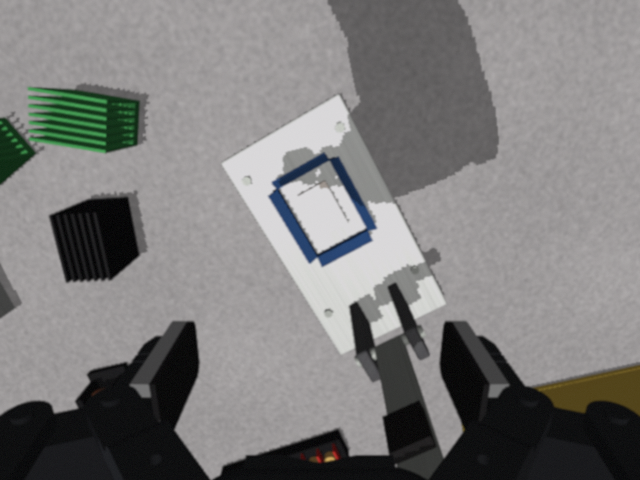

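Wrist view: nest at ~(322,210), base plate corners (222,162), (342,94), (445,302); black sink at ~(95,240).

```bash
python3 - <<'E'
from h import *
im=cv2.imread('pics/w1.png');crop(im,210,90,160,120+60,4,'pics/w1a.png')
crop(im,30,180,130,120,5,'pics/w1b.png')
f=lambda x0,y0,k,p:(x0+(p[0]+.5)/k-.5,y0+(p[1]+.5)/k-.5)
E_=[tri('side',f(290,80,8,a),'scene',f(250,170,5,b)) for a,b in [((235,190),(680,255)),((405,360),(385,185))]]
print(E_, np.linalg.norm(E_[0][0]-E_[1][0]),(E_[0][0]+E_[1][0])/2)
st=dict(np.load('pics/w1.npz'))
B=[at('wrist',*p,.018,st) for p in [(222,162),(342,94),(445,302)]]
print(np.round(B,4),np.linalg.norm(B[0]-B[1]),np.linalg.norm(B[2]-B[1]))
x=B[2]-B[1];print(np.degrees(np.arctan2(x[1],x[0])),(B[0]+B[2])/2)
E
```

```text
[(array([0.54841692, 0.12429295, 0.24599372]), np.float64(0.0014030967249736824)), (array([0.56633051, 0.06051875, 0.24626207]), np.float64(0.0001026429283621026))] 0.06624286970130094 [0.55737372 0.09240585 0.2461279 ]
[[ 0.4009 -0.0116  0.018 ]
 [ 0.3704  0.1035  0.018 ]
 [ 0.5823  0.1598  0.018 ]] 0.11904365053432299 0.21928495808434204
14.874736879971941 [0.49161105 0.07411353 0.018     ]
```

View pics/w1a.png

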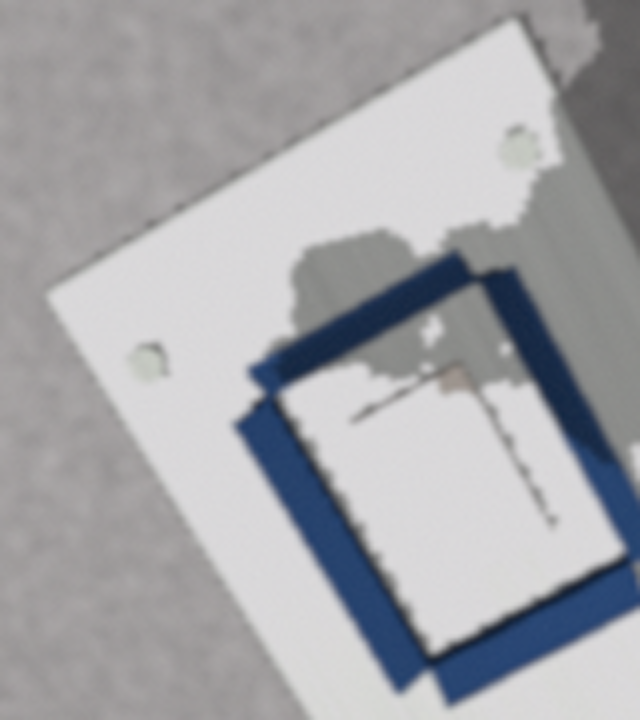

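View pics/w1b.png

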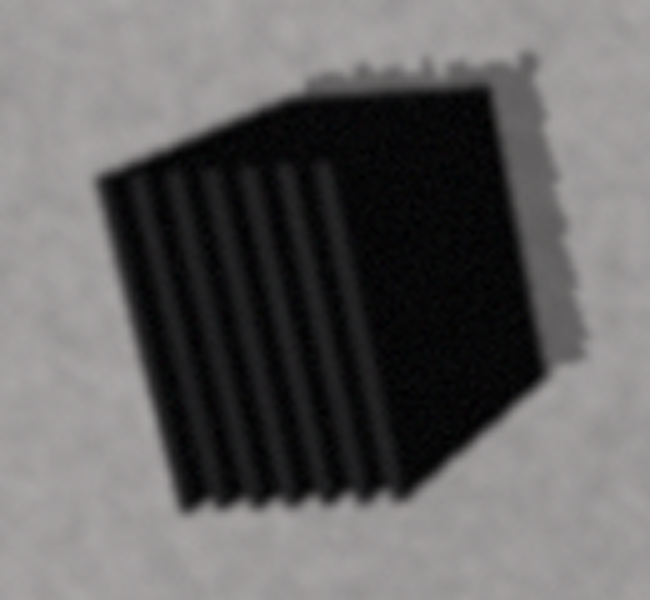

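```bash
python3 - <<'E'
from h import *
st=dict(np.load('pics/w1.npz'))
f=lambda x0,y0,k,p:(x0+(p[0]+.5)/k-.5,y0+(p[1]+.5)/k-.5)
for z in(.018,.028):
  I=np.array([at('wrist',*f(210,90,4,p),z,st) for p in [(278,393),(483,285),(628,553),(430,660)]])
  print(z,I.round(4).tolist(),I.mean(0).round(4),[np.linalg.norm(I[i]-I[(i+1)%4]).round(4) for i in range(4)])
  for a,b in((0,3),(1,2)): d=I[b]-I[a];print(np.degrees(np.arctan2(d[1],d[0])))
# outer corners of guides, top z=.034
P=[at('wrist',*f(30,180,5,p),.062,st) for p in [(98,178),(330,160),(405,500),(183,510)]]
print(np.round(P,4),np.mean(P,0))
# overlay for candidate poses in all three
import itertools
def frame(cx,cy,yaw):
  c,s=np.cos(np.radians(yaw)),np.sin(np.radians(yaw));R=np.array([[c,-s,0],[s,c,0],[0,0,1]])
  return lambda p:np.array([cx,cy,0])+np.asarray(p)@R.T
F=frame(.4605,.065,15.5)
pts={}
floor=F([(-.036,-.026,.018),(-.036,.026,.018),(.036,.026,.018),(.036,-.026,.018)])
mid=floor+[0,0,.010]
for n,img in(('wrist','w1'),('side','side0')):
  im=cv2.imread(f'pics/{img}.png');k=4
  im=cv2.resize(im,None,fx=k,fy=k,interpolation=cv2.INTER_CUBIC)
  for Q,col in((floor,(0,0,255)),(mid,(0,255,0))):
    q=((proj(n,Q,st)+.5)*k-.5).round().astype(int);cv2.polylines(im,[q],True,col,1)
  hinge=F([(.110,-.02,.095),(.110,.02,.095)]);q=((proj(n,hinge,st)+.5)*k-.5).round().astype(int);cv2.line(im,tuple(map(int,q[0])),tuple(map(int,q[1])),(255,0,255),1)
  x,y=(1000,500) if n=='wrist' else (900,750)
  cv2.imwrite(f'pics/ov_{n}.png',im[y:y+600,x:x+800])
E
```

```text
0.018 [[0.435, 0.0313, 0.018], [0.4224, 0.0814, 0.018], [0.49, 0.1, 0.018], [0.5048, 0.0494, 0.018]] [0.4631 0.0655 0.018 ] [np.float64(0.0516), np.float64(0.0701), np.float64(0.0527), np.float64(0.072)]
14.554654482919439
15.432579039535218
0.028 [[0.4334, 0.0327, 0.028], [0.4211, 0.0814, 0.028], [0.4868, 0.0996, 0.028], [0.5013, 0.0503, 0.028]] [0.4606 0.066  0.028 ] [np.float64(0.0502), np.float64(0.0682), np.float64(0.0513), np.float64(0.0701)]
14.5546544829194
15.432579039535218
[[ 0.4048 -0.1516  0.062 ]
 [ 0.4112 -0.1127  0.062 ]
 [ 0.4701 -0.1237  0.062 ]
 [ 0.4628 -0.1624  0.062 ]] [ 0.43721305 -0.13762569  0.062     ]
```

View pics/ov_wrist.png

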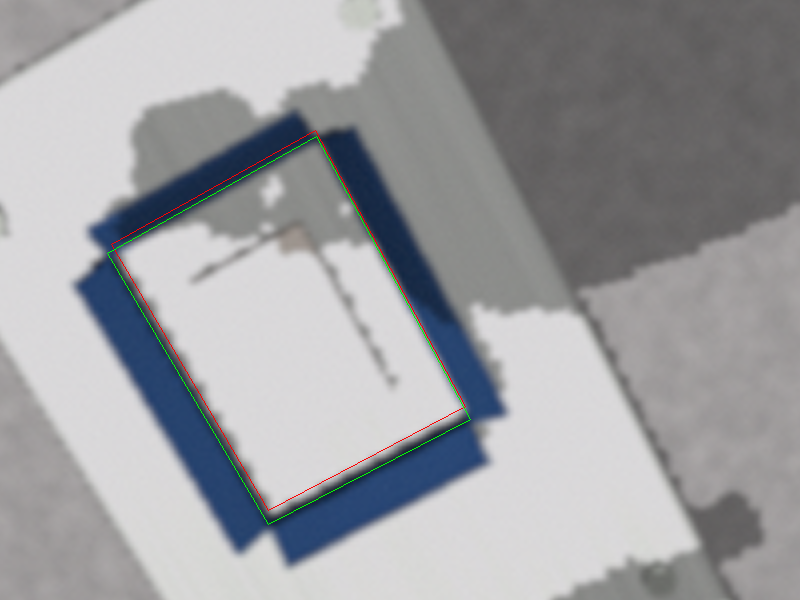

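View pics/ov_side.png

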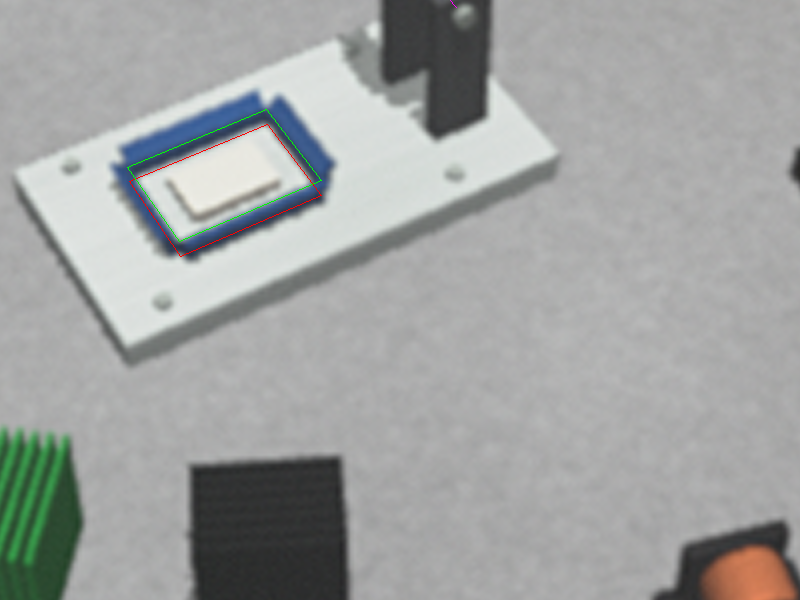

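```bash
python3 - <<'E'
from h import *
f=lambda x0,y0,k,p:(x0+(p[0]+.5)/k-.5,y0+(p[1]+.5)/k-.5)
for p in [(318,503),(210,352),(330,600),(208,85),(160,240)]: print(at('side',*f(200,280,5,p),.062).round(3))
st=ctrl.state(); R=st['ee_rot']
def sh(d):return (R.T@np.array(d)/.1).round(3)
print(st['position'],sh(np.array([.4365,-.137,.22])-st['position']))
E
```

```text
[ 0.373 -0.238  0.062]
[ 0.351 -0.183  0.062]
[ 0.371 -0.267  0.062]
[ 0.366 -0.088  0.062]
[ 0.343 -0.141  0.062]
[0.44912507 0.06542665 0.25097006] [-1.998  0.349  0.309]
```

Request:
servo_tool --pt "-1 -0.25 0.044 0.038 0 0 -0.015" --pt "-1 -0.25 0.044 0.038 0 0 0" --pt "-1 -0.25 0.044 0.038 0 0 0" --pt "-1 -0.25 0.044 0.038 0 0 0" --pt "-1 -0.25 0.044 0.038 0 0 0" --pt "-1 -0.25 0.044 0.038 0 0 0" --pt "-1 -0.25 0.044 0.038 0 0 0" --pt "-1 -0.25 0.044 0.038 0 0 0" --pt "-1 0 0 0 0 0 0" --pt "-1 0 0 0 0 0 0"

```text
clock: 2.87
position: [0.4453, -0.1368, 0.2206]
ee_rot: [[0.186, 0.983, -0.001], [0.983, -0.186, 0.001], [0.001, -0.001, -1.0]]
contact_force: [-0.8, -0.0, -0.1]
opening: 0.0854
```

```bash
python3 - <<'E'
from h import *
st=ctrl.state(); R=st['ee_rot'];cv2.imwrite('pics/w2.png',eyes.camera('wrist'))
np.savez('pics/w2.npz',position=st['position'],ee_rot=st['ee_rot'])
print(st['position'],R,(R.T@(np.array([.4365,-.137,.027])-st['position'])/.1).round(3))
E
```

```text
[ 0.44526136 -0.13681566  0.22055828] [[ 1.86235689e-01  9.82504740e-01 -8.39301418e-04]
 [ 9.82504835e-01 -1.86234945e-01  8.91866140e-04]
 [ 7.19955456e-04 -9.90715005e-04 -9.99999250e-01]] [-0.02  -0.084  1.936]
```

View pics/w2.png

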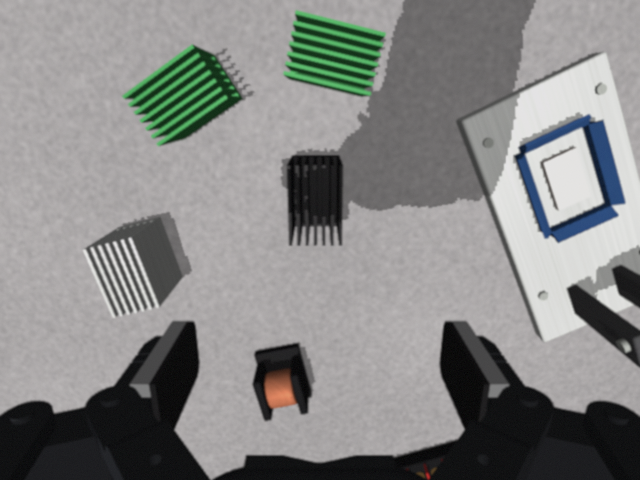

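The black sink is centred between the fingers, its top about (316,203), with no neighbour near the finger paths.

```bash
python3 - <<'E'
from h import *
st=dict(np.load('pics/w2.npz'))
crop(cv2.imread('pics/w2.png'),270,140,100,120,5,'pics/w2a.png')
P=np.array([at('wrist',*p,.062,st) for p in [(289,245),(342,245)]]);print(P)
print(proj('wrist',np.array([.4365,-.137,.062]),st))
E
```

```text
[[ 0.46300536 -0.16299934  0.062     ]
 [ 0.47038802 -0.12399356  0.062     ]]
[316.45605102 204.72573498]
```

View pics/w2a.png

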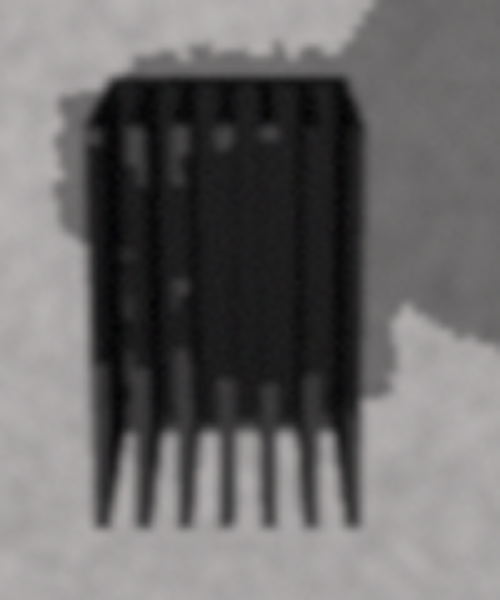

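Request:
servo_tool --pt "-1 -0.024 -0.08 0.1 0 0 0" --pt "-1 0 0 0.22 0 0 0" --pt "-1 0 0 0.22 0 0 0" --pt "-1 0 0 0.22 0 0 0" --pt "-1 0 0 0.22 0 0 0" --pt "-1 0 0 0.22 0 0 0" --pt "-1 0 0 0.22 0 0 0" --pt "-1 0 0 0.22 0 0 0" --pt "-1 0 0 0.15 0 0 0" --pt "-1 0 0 0.1 0 0 0" --pt "-1 0 0 0.046 0 0 0" --pt "-1 0 0 0 0 0 0" --pt "-1 0 0 0 0 0 0"

```text
clock: 4.0
position: [0.438, -0.1378, 0.0279]
ee_rot: [[0.185, 0.983, 0.001], [0.983, -0.185, -0.0], [0.0, 0.001, -1.0]]
contact_force: [0.3, 0.1, 0.2]
opening: 0.0853
```

Request:
servo_tool --pt "1 0 0 0 0 0 0" --pt "1 0 0 0 0 0 0" --pt "1 0 0 0 0 0 0" --pt "1 0 0 0 0 0 0" --pt "1 0 0 0 0 0 0" --pt "1 0 0 0 0 0 0" --pt "1 0 0 0 0 0 0" --pt "1 0 0 0 0 0 0" --pt "1 0 0 0 0 0 0" --pt "1 0 0 0 0 0 0" --pt "1 0 0 0 0 0 0" --pt "1 0 0 0 0 0 0"

```text
clock: 5.0
position: [0.4381, -0.1386, 0.028]
ee_rot: [[0.186, 0.983, 0.001], [0.983, -0.186, -0.0], [-0.0, 0.001, -1.0]]
contact_force: [-0.8, -0.5, 6.0]
opening: 0.0395
```

Request:
servo_tool --pt "1 0 0 -0.05 0 0 0" --pt "1 0 0 -0.1 0 0 0" --pt "1 0 0 -0.15 0 0 -0.018" --pt "1 0 0 -0.15 0 0 -0.018" --pt "1 0 0 -0.15 0 0 -0.018" --pt "1 0 0 -0.15 0 0 -0.018" --pt "1 0 0 -0.15 0 0 -0.018" --pt "1 0 0 -0.1 0 0 -0.018" --pt "1 0 0 -0.1 0 0 -0.018" --pt "1 0 0 -0.05 0 0 -0.018" --pt "1 0 0 0 0 0 0" --pt "1 0 0 0 0 0 0"

```text
clock: 6.0
position: [0.4375, -0.1383, 0.1428]
ee_rot: [[-0.261, 0.965, 0.001], [0.965, 0.261, -0.0], [-0.0, 0.001, -1.0]]
contact_force: [0.0, 0.3, -1.5]
opening: 0.0395
```

```bash
python3 - <<'E'
from h import *
st=ctrl.state(); R=st['ee_rot'];cv2.imwrite('pics/s4.png',eyes.camera('side'))
print(st['position'],st['contact_force'],st['opening'],np.degrees(np.arctan2(R[1,1],R[0,1])),(R.T@(np.array([.462,.0655,.125])-st['position'])/.1).round(3))
E
```

```text
[ 0.43749534 -0.13826131  0.14284965] [ 0.0024945   0.31097156 -1.54191898] 0.03948947527413772 15.13201321300903 [1.903 0.768 0.178]
```

View pics/s4.png

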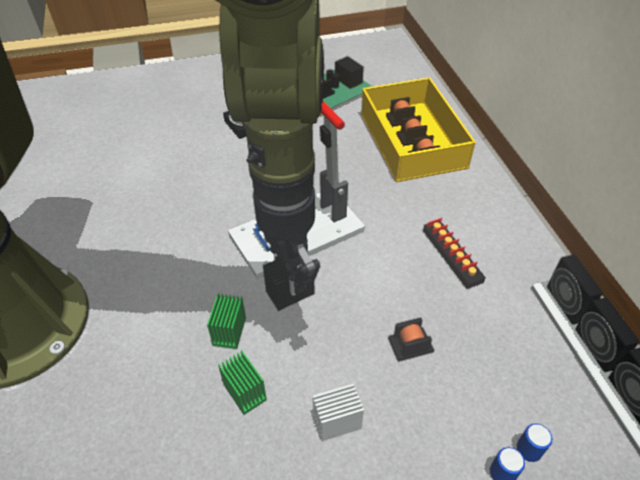

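The black sink is held and upright in the gripper (about 288,280). Its weight reads 1.5 N, as it should.

Request:
servo_tool --pt "1 0.19 0.077 0 0 0 0" --pt "1 0.19 0.077 0 0 0 0" --pt "1 0.19 0.077 0 0 0 0" --pt "1 0.19 0.077 0 0 0 0" --pt "1 0.19 0.077 0 0 0 0" --pt "1 0.19 0.077 0 0 0 0" --pt "1 0.19 0.077 0 0 0 0" --pt "1 0.19 0.077 0 0 0 0" --pt "1 0.19 0.077 0 0 0 0" --pt "1 0.19 0.077 0 0 0 0" --pt "1 0 0 0.1 0 0 0" --pt "1 0 0 0.1 0 0 0" --pt "1 0 0 0.1 0 0 0" --pt "1 0 0 0.1 0 0 0" --pt "1 0 0 0 0 0 0" --pt "1 0 0 0 0 0 0"

```text
clock: 7.38
position: [0.4607, 0.0645, 0.1012]
ee_rot: [[-0.261, 0.965, -0.002], [0.965, 0.261, -0.0], [0.0, -0.002, -1.0]]
contact_force: [-1.1, -0.2, -1.5]
opening: 0.039
```

```bash
python3 - <<'E'
from h import *
st=ctrl.state(); R=st['ee_rot'];a=eyes.camera('side');b=eyes.camera('scene');c=eyes.camera('wrist')
crop(a,200,140,200,150,4,'pics/s5.png');crop(b,270,180,200,150,4,'pics/c5.png');cv2.imwrite('pics/w5.png',c)
print(st['position'],st['contact_force'],(R.T@(np.array([.462,.0655,.125])-st['position'])/.1).round(3))
E
```

```text
[0.46074075 0.06450685 0.10124009] [-1.11413808 -0.23766589 -1.49385951] [ 0.006  0.014 -0.238]
```

View pics/s5.png

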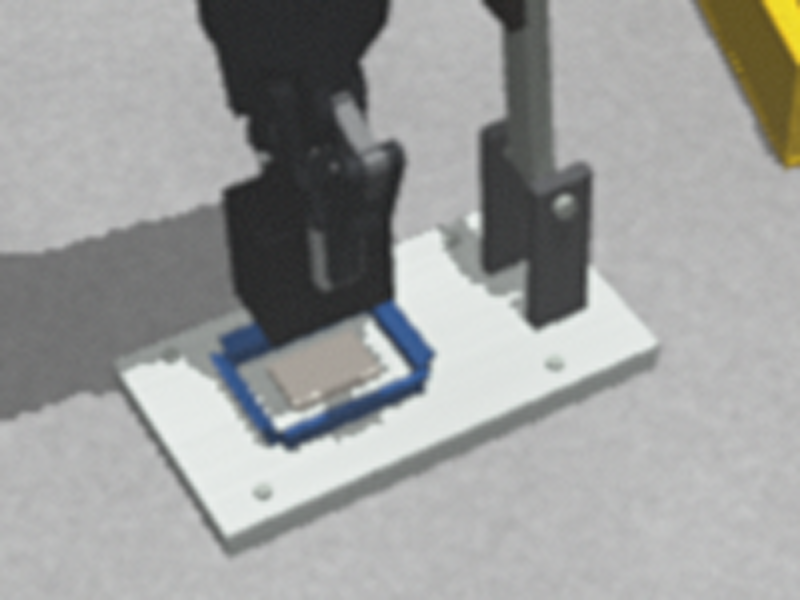

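View pics/c5.png

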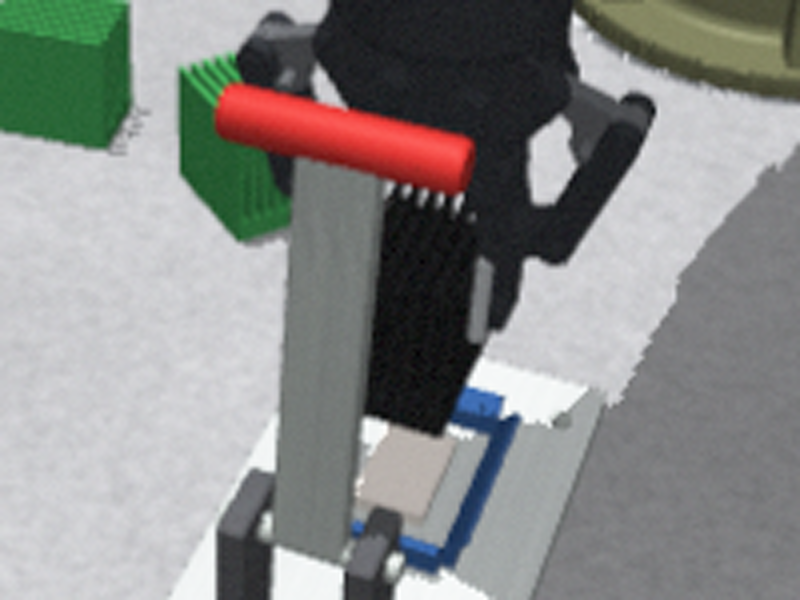

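View pics/w5.png

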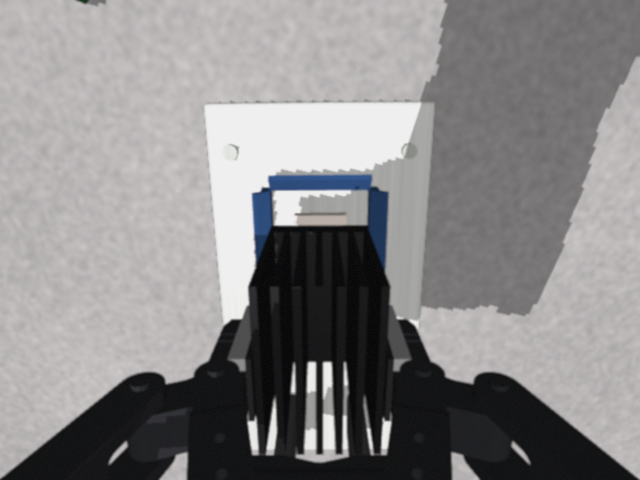

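Wrist view: the sink bottom (268–370 px) is centred between the guides (272–370 px), and yaw is aligned. I go down onto the plate.

Request:
servo_tool --pt "1 0.005 0.012 0.08 0 0 0" --pt "1 0 0 0.08 0 0 0" --pt "1 0 0 0.06 0 0 0" --pt "1 0 0 0.05 0 0 0" --pt "1 0 0 0.04 0 0 0" --pt "1 0 0 0.03 0 0 0" --pt "1 0 0 0.03 0 0 0" --pt "1 0 0 0.03 0 0 0" --pt "1 0 0 0 0 0 0" --pt "1 0 0 0 0 0 0"

```text
clock: 8.37
position: [0.4628, 0.0661, 0.0622]
ee_rot: [[-0.263, 0.965, -0.0], [0.965, 0.263, -0.0], [0.0, -0.0, -1.0]]
contact_force: [-0.4, 0.0, -1.2]
opening: 0.0392
```

Request:
servo_tool --pt "1 0 0 0.02 0 0 0" --pt "1 0 0 0.02 0 0 0" --pt "1 0 0 0.02 0 0 0" --pt "1 0 0 0.02 0 0 0" --pt "1 0 0 0 0 0 0"

```text
clock: 8.78
position: [0.4625, 0.066, 0.0539]
ee_rot: [[-0.263, 0.965, -0.001], [0.965, 0.263, -0.0], [0.0, -0.001, -1.0]]
contact_force: [-0.3, -0.6, -1.5]
opening: 0.0389
```

Request:
servo_tool --pt "1 0 0 0.01 0 0 0" --pt "1 0 0 0.01 0 0 0" --pt "1 0 0 0 0 0 0"

```text
clock: 9.03
position: [0.4628, 0.0661, 0.0525]
ee_rot: [[-0.263, 0.965, -0.0], [0.965, 0.263, 0.0], [0.0, -0.0, -1.0]]
contact_force: [-1.4, 0.0, 2.1]
opening: 0.0394
```

Plate contact (+2 N, underside about 24.5 mm). I keep pushing.

Request:
servo_tool --pt "1 0 0 0.01 0 0 0" --pt "1 0 0 0.01 0 0 0" --pt "1 0 0 0.01 0 0 0" --pt "1 0 0 0 0 0 0"

```text
clock: 9.37
position: [0.4628, 0.0661, 0.0496]
ee_rot: [[-0.263, 0.965, 0.0], [0.965, 0.263, 0.0], [-0.0, 0.0, -1.0]]
contact_force: [-2.2, -0.3, 4.0]
opening: 0.0393
```

Request:
servo_tool --pt "1 0 0 0.01 0 0 0" --pt "1 0 0 0.01 0 0 0" --pt "1 0 0 0 0 0 0"

```text
clock: 9.62
position: [0.4628, 0.0661, 0.0475]
ee_rot: [[-0.263, 0.965, 0.0], [0.965, 0.263, 0.0], [-0.0, 0.0, -1.0]]
contact_force: [-1.6, -0.2, 4.5]
opening: 0.0392
```

Request:
servo_tool --pt "1 0 0 0.01 0 0 0" --pt "1 0 0 0 0 0 0"

```text
clock: 9.78
position: [0.4628, 0.0661, 0.0465]
ee_rot: [[-0.263, 0.965, 0.0], [0.965, 0.263, 0.0], [0.0, 0.0, -1.0]]
contact_force: [-1.5, -0.6, 4.7]
opening: 0.0396
```

Request:
servo_tool --pt "1 0 0 0.01 0 0 0" --pt "1 0 0 0 0 0 0"

```text
clock: 9.95
position: [0.4628, 0.0661, 0.046]
ee_rot: [[-0.263, 0.965, 0.0], [0.965, 0.263, 0.0], [0.0, 0.0, -1.0]]
contact_force: [-3.9, -0.7, 11.4]
opening: 0.0396
```

Request:
servo_tool --pt "1 0 0 0.01 0 0 0" --pt "1 0 0 0 0 0 0"

```text
clock: 10.12
position: [0.4628, 0.0661, 0.046]
ee_rot: [[-0.263, 0.965, 0.0], [0.965, 0.263, 0.0], [-0.0, 0.0, -1.0]]
contact_force: [-8.5, -1.4, 24.0]
opening: 0.0392
```

Request:
servo_tool --pt "1 0 0 0.01 0 0 0" --pt "1 0 0 0 0 0 0"

```text
clock: 10.28
position: [0.4629, 0.0661, 0.046]
ee_rot: [[-0.263, 0.965, 0.001], [0.965, 0.263, 0.0], [-0.0, 0.001, -1.0]]
contact_force: [-12.2, -2.0, 34.9]
opening: 0.0393
```

Hard stop: z stays at 0.0460 (28 + 18 mm) while the force climbs to 35 N. I hold, relax the overdrive, and look.

Request:
servo_tool --pt "1 0 0 0 0 0 0" --pt "1 0 0 0 0 0 0" --pt "1 0 0 0 0 0 0" --pt "1 0 0 0 0 0 0" --pt "1 0 0 -0.02 0 0 0" --pt "1 0 0 0 0 0 0" --pt "1 0 0 0 0 0 0"

```text
clock: 10.87
position: [0.4636, 0.0662, 0.046]
ee_rot: [[-0.263, 0.965, 0.002], [0.965, 0.263, 0.0], [-0.0, 0.002, -1.0]]
contact_force: [-2.4, -0.8, 11.2]
opening: 0.0391
```

```bash
python3 - <<'E'
from h import *
a=eyes.camera('side');b=eyes.camera('wrist')
crop(a,200,140,200,150,4,'pics/s6.png');cv2.imwrite('pics/w6.png',b)
E
```

```text
(no output)
```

View pics/s6.png

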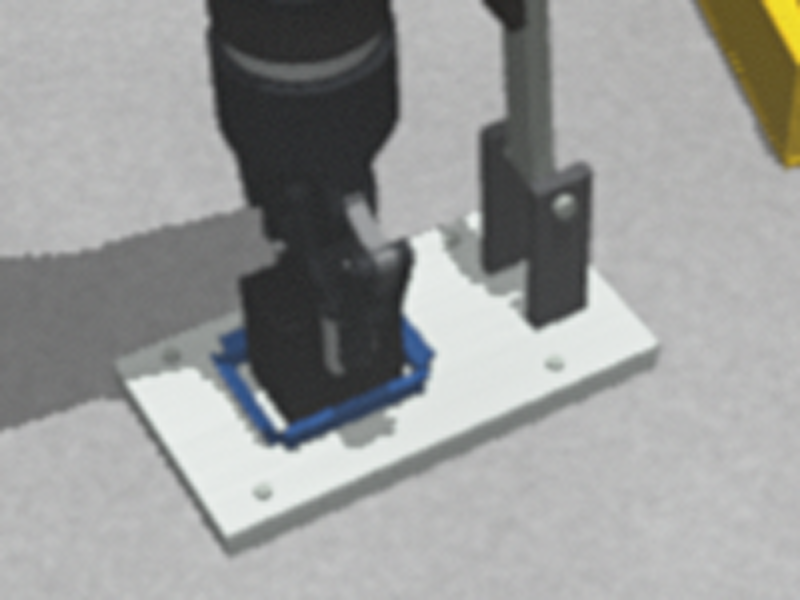

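View pics/w6.png

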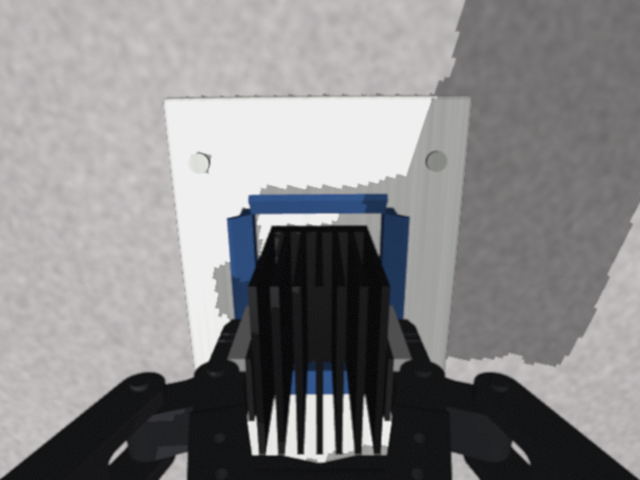

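The sink is in the nest, upright and clear of the guides all round. I open and lift straight up.

Request:
servo_tool --pt "-1 0 0 0 0 0 0" --pt "-1 0 0 0 0 0 0" --pt "-1 0 0 0 0 0 0" --pt "-1 0 0 0 0 0 0" --pt "-1 0 0 0 0 0 0" --pt "-1 0 0 0 0 0 0" --pt "-1 0 0 0 0 0 0" --pt "-1 0 0 0 0 0 0"

```text
clock: 11.63
position: [0.4628, 0.0661, 0.0452]
ee_rot: [[-0.263, 0.965, -0.0], [0.965, 0.263, -0.0], [-0.0, -0.0, -1.0]]
contact_force: [-0.5, 0.7, 0.4]
opening: 0.0853
```

Request:
servo_tool --pt "-1 0 0 -0.1 0 0 0" --pt "-1 0 0 -0.2 0 0 0" --pt "-1 0 0 -0.2 0 0 0" --pt "-1 0 0 -0.2 0 0 0" --pt "-1 0 0 -0.3 0 0 0" --pt "-1 0 0 -0.3 0 0 0" --pt "-1 0 0 -0.3 0 0 0" --pt "-1 0 0 -0.3 0 0 0" --pt "-1 0 0 -0.3 0 0 0" --pt "-1 0 0 -0.3 0 0 0" --pt "1 0 0 0 0 0 0" --pt "1 0 0 0 0 0 0"

```text
clock: 12.63
position: [0.4639, 0.0663, 0.2978]
ee_rot: [[-0.263, 0.965, 0.004], [0.965, 0.263, 0.001], [-0.001, 0.004, -1.0]]
contact_force: [-1.0, 0.0, -0.2]
opening: 0.064
```

```bash
python3 - <<'E'
from h import *
st=ctrl.state()
a=eyes.camera('side');b=eyes.camera('wrist')
crop(a,200,60,200,240,4,'pics/s7.png');cv2.imwrite('pics/s7.png',a);cv2.imwrite('pics/w7.png',b)
np.savez('pics/w7.npz',position=st['position'],ee_rot=st['ee_rot']);print(st)
E
```

```text
{'clock': 12.6333, 'qpos': array([ 8.12779454e+00,  2.35305175e+00, -1.29328624e+01,  7.44546171e+01,
        5.71850601e-04, -7.09336064e+00]), 'qd': array([ 0.04618888,  1.40978461, -3.61177231, -1.41943669, -0.06426038,
       -0.04673026]), 'effort': array([ 9.56854929e-04, -3.88846350e+01,  3.62710941e+01,  3.24213607e-01,
       -3.13408500e-04, -4.75366051e-06]), 'position': array([0.46394888, 0.06626268, 0.29779198]), 'ee_rot': array([[-2.62544262e-01,  9.64909542e-01,  4.48166885e-03],
       [ 9.64919794e-01,  2.62544032e-01,  6.50136155e-04],
       [-5.49312831e-04,  4.49514050e-03, -9.99989746e-01]]), 'contact_force': array([-1.00848947,  0.02948349, -0.18044074]), 'moment': array([0.04014085, 0.00986451, 0.01598968]), 'opening': 0.06399196240696983}
```

View pics/s7.png

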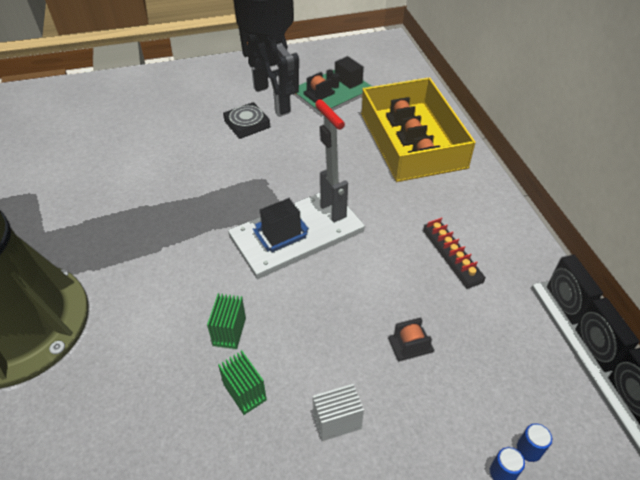

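View pics/w7.png

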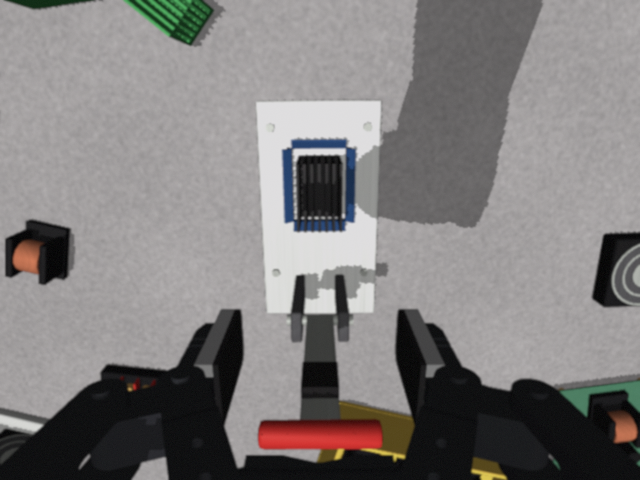

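The sink stands in the nest (side ~280,220; wrist ~320,187), with the clamp still up and its handle at wrist (260–381, 434). I check the seating height and locate the handle.

```bash
python3 - <<'E'
from h import *
st=dict(np.load('pics/w7.npz'))
H=np.array([at('wrist',*p,.247,st) for p in [(260,435),(381,432)]]);print('handle',H.round(4),H.mean(0))
c,s=np.cos(np.radians(15.3)),np.sin(np.radians(15.3))
X=np.array([c,s,0]);Y=np.array([-s,c,0]);N=np.array([.4612,.065,0])
for h in (H.mean(0),np.array([.5574,.0924,.2461])): print((h-N)@X,(h-N)@Y)
im=cv2.resize(cv2.imread('pics/s7.png'),None,fx=6,fy=6,interpolation=cv2.INTER_CUBIC)
S=np.array([.4618,.0658,0])
for z,col in((.018,(0,255,0)),(.080,(0,0,255))):
  Q=np.array([S+a*.03*X+b*.02*Y+[0,0,z] for a,b in((1,1),(1,-1),(-1,-1),(-1,1))])
  cv2.polylines(im,[((proj('side',Q)+.5)*6-.5).round().astype(int)],True,col,1)
cv2.imwrite('pics/ov7.png',im[1140:1560,1380:2000])
st=ctrl.state();print(((N+.135*X+[0,0,.298]-st['position'])@st['ee_rot']/.1).round(3))
E
```

```text
handle [[0.5701 0.0598 0.247 ]
 [0.5499 0.1258 0.247 ]] [0.55998966 0.09280028 0.247     ]
0.1026240393362523 0.0007470347914713082
0.10002054522469139 0.0010442858590747855
[-0.005  1.335 -0.03 ]
```

View pics/ov7.png

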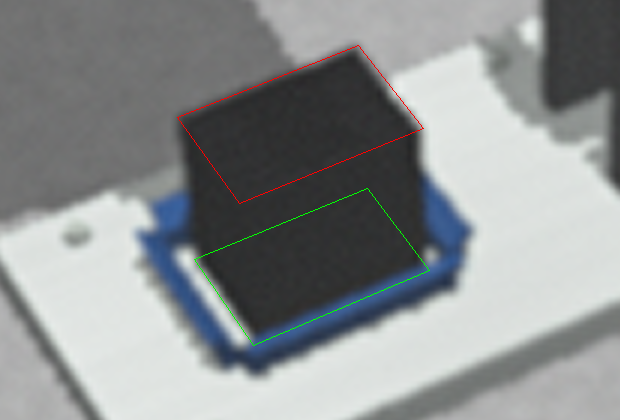

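The overlay matches a home-seated sink (top at 80 mm). I move behind the handle.

Request:
servo_tool --pt "1 0 0.2 0 0 0 0" --pt "1 0 0.24 0 0 0 0" --pt "1 0 0.24 0 0 0 0" --pt "1 0 0.24 0 0 0 0" --pt "1 0 0.24 0 0 0 0" --pt "1 0 0.22 0 0 0 0" --pt "1 0 0 0 0 0 0" --pt "1 0 0 0 0 0 0" --pt "1 0 0 0 0 0 0"

```text
clock: 13.48
position: [0.5948, 0.1021, 0.2939]
ee_rot: [[-0.263, 0.965, -0.003], [0.965, 0.263, -0.001], [0.0, -0.003, -1.0]]
contact_force: [0.2, -0.7, 0.1]
opening: -0.0002
```

Request:
servo_tool --pt "1 0 0 0.15 0 0 0" --pt "1 0 0 0.15 0 0 0" --pt "1 0 0 0.15 0 0 0" --pt "1 0 0 0.15 0 0 0" --pt "1 0 0 0.05 0 0 0" --pt "1 0 0 0 0 0 0" --pt "1 0 0 0 0 0 0"

```text
clock: 14.07
position: [0.5954, 0.1022, 0.2308]
ee_rot: [[-0.263, 0.965, -0.0], [0.965, 0.263, -0.0], [-0.0, -0.0, -1.0]]
contact_force: [-0.2, -0.7, 0.9]
opening: 0.0001
```

```bash
cat >> h.py <<'E'
c_,s_=np.cos(np.radians(15.3)),np.sin(np.radians(15.3))
X=np.array([c_,s_,0]);Y=np.array([-s_,c_,0]);N=np.array([.4612,.065,0])
def nest(p): d=np.asarray(p)-N; return np.array([d@X,d@Y,d[2]])
E
python3 - <<'E'
from h import *
st=ctrl.state();print(nest(st['position']),st['contact_force'],st['opening'])
crop(eyes.camera('side'),260,40,130,130,5,'pics/s8.png')
E
```

```text
[0.13924914 0.00045523 0.23079476] [-0.22974932 -0.71309711  0.87635363] 0.00014518545730150926
```

View pics/s8.png

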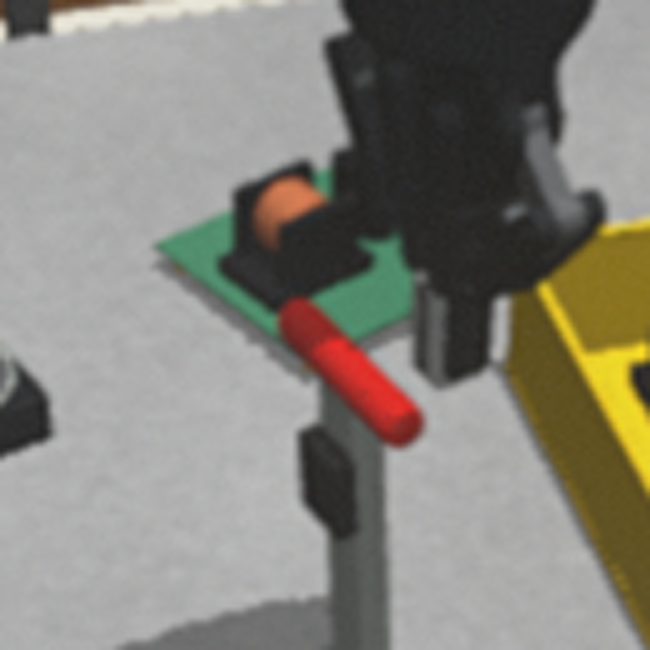

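Closed fingers are behind the handle. I push towards the nest.

Request:
servo_tool --pt "1 0 -0.08 0 0 0 0" --pt "1 0 -0.08 0 0 0 0" --pt "1 0 -0.08 0 0 0 0" --pt "1 0 -0.08 0 0 0 0" --pt "1 0 -0.08 0 0 0 0" --pt "1 0 -0.08 0 0 0 0"

```text
clock: 14.62
position: [0.549, 0.0896, 0.2305]
ee_rot: [[-0.263, 0.965, 0.001], [0.965, 0.263, 0.0], [0.0, 0.001, -1.0]]
contact_force: [3.0, 0.8, -1.2]
opening: -0.0001
```

```bash
python3 - <<'E'
from h import *
st=ctrl.state();print(nest(st['position']),st['contact_force'],st['opening'])
crop(eyes.camera('side'),240,40,160,130,5,'pics/s9.png')
E
```

```text
[0.09117568 0.00056239 0.23045454] [ 3.0368135   0.77348589 -1.2203922 ] -0.00011551893101962308
```

View pics/s9.png

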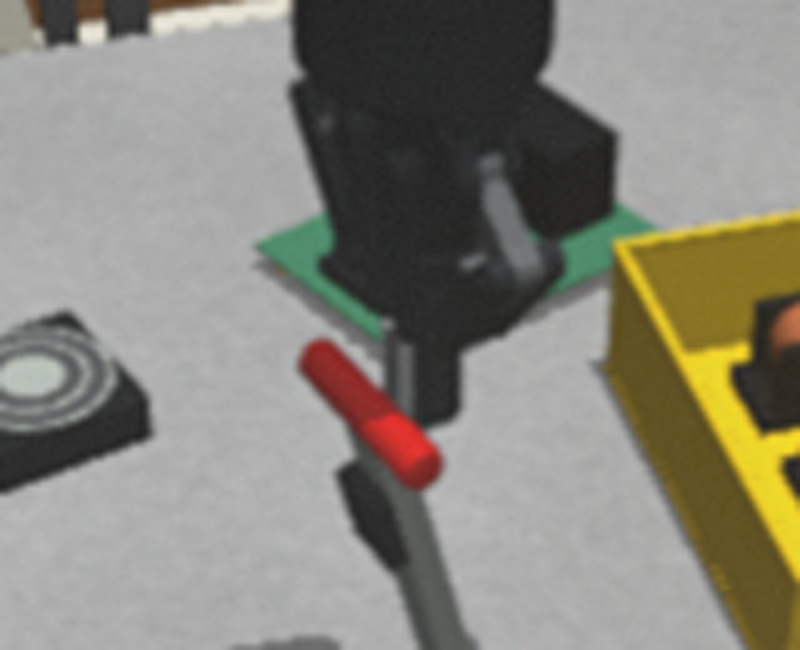

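The clamp follows at about 3 N. I continue.

Request:
servo_tool --pt "1 0 -0.08 0 0 0 0" --pt "1 0 -0.08 0.01 0 0 0" --pt "1 0 -0.08 0.02 0 0 0" --pt "1 0 -0.08 0.02 0 0 0" --pt "1 0 -0.08 0.02 0 0 0" --pt "1 0 0 0 0 0 0"

```text
clock: 15.17
position: [0.509, 0.0787, 0.2229]
ee_rot: [[-0.262, 0.965, -0.002], [0.965, 0.262, -0.001], [-0.0, -0.002, -1.0]]
contact_force: [-0.3, 0.2, 0.2]
opening: -0.0002
```

```bash
python3 - <<'E'
from h import *
st=ctrl.state();print(nest(st['position']),st['contact_force'],st['opening'])
a=eyes.camera('side');crop(a,210,60,160,150,5,'pics/s10.png');b=eyes.camera('scene');crop(b,250,150,200,150,4,'pics/c10.png')
E
```

```text
[0.04967807 0.00059922 0.22289265] [-0.28715848  0.1627344   0.21335146] -0.00015764550718996208
```

View pics/s10.png

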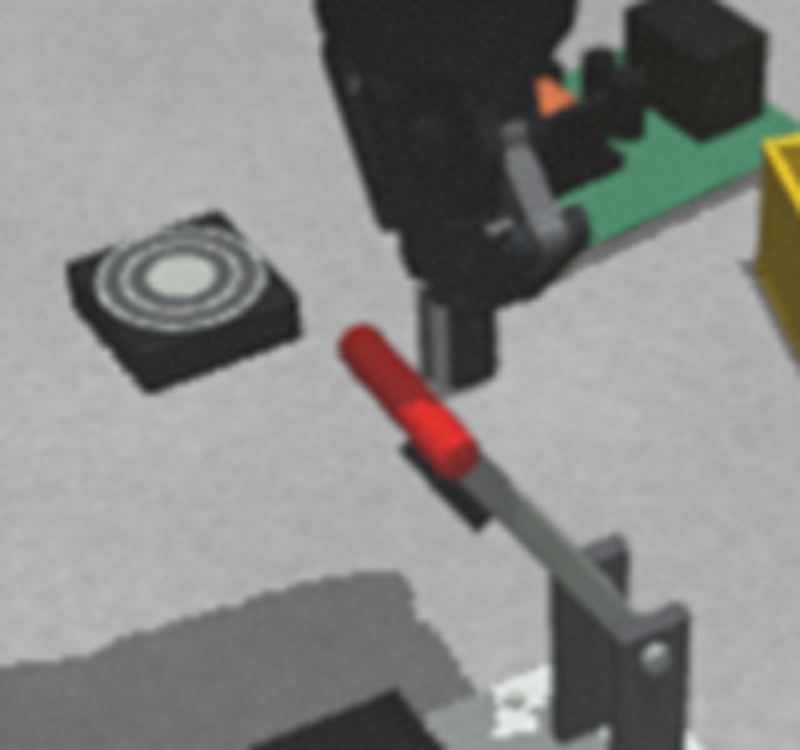

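View pics/c10.png

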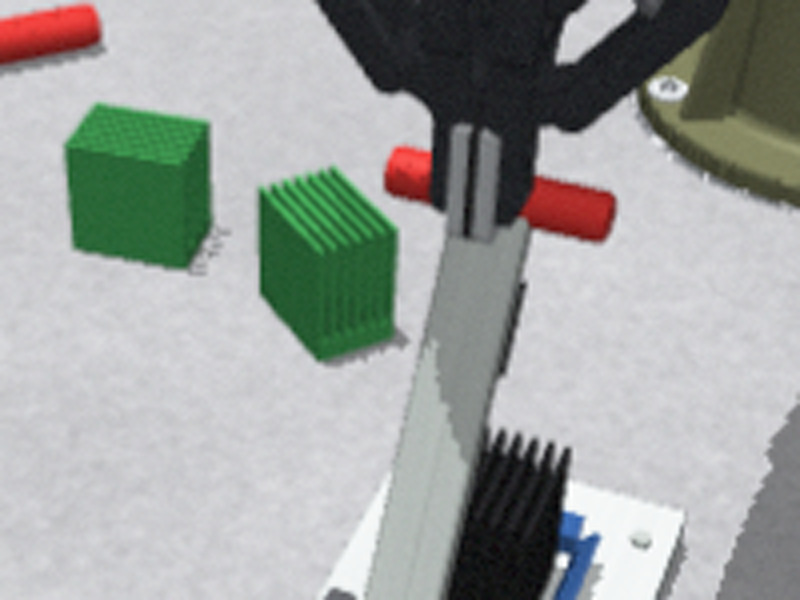

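```bash
python3 - <<'E'
from h import *
f=lambda x0,y0,k,p:(x0+(p[0]+.5)/k-.5,y0+(p[1]+.5)/k-.5)
E_=[tri('side',f(210,60,5,a),'scene',f(250,150,4,b)) for a,b in [((360,345),(600,217)),((456,453),(403,171))]]
m=nest((E_[0][0]+E_[1][0])/2);print([e[1] for e in E_],m,np.arctan2(m[2]-.095,.110-m[0]))
E
```

```text
[np.float64(0.0002645848289750664), np.float64(0.001189254117234943)] [0.03014141 0.00114178 0.22351908] 1.014807732515232
```

Clamp at q ≈ 1.01 (handle at nest x 30, z 224 mm). Next I go on top of the handle and press down along the arc.

Request:
servo_tool --pt "1 0 0 -0.12 0 0 0" --pt "1 0 0 -0.12 0 0 0" --pt "1 0 0 -0.01 0 0 0" --pt "1 0 -0.085 0 0 0 0" --pt "1 0 -0.085 0 0 0 0" --pt "1 0 0 0 0 0 0" --pt "1 0 -0.048 0.08 0 0 0" --pt "1 0 -0.048 0.08 0 0 0" --pt "1 0 -0.048 0.08 0 0 0" --pt "1 0 -0.048 0.08 0 0 0" --pt "1 0 0 0 0 0 0"

```text
clock: 16.18
position: [0.4667, 0.067, 0.2165]
ee_rot: [[-0.262, 0.965, -0.014], [0.965, 0.262, -0.005], [-0.001, -0.015, -1.0]]
contact_force: [-32.4, -8.1, 38.7]
opening: 0.0002
```

```bash
python3 - <<'E'
from h import *
st=ctrl.state();print(nest(st['position']),st['contact_force'],st['opening'])
a=eyes.camera('side');crop(a,210,60,160,150,5,'pics/s11.png')
E
```

```text
[0.00584815 0.00052273 0.21648653] [-32.43899457  -8.09274773  38.65277109] 0.00019478156431665373
```

View pics/s11.png

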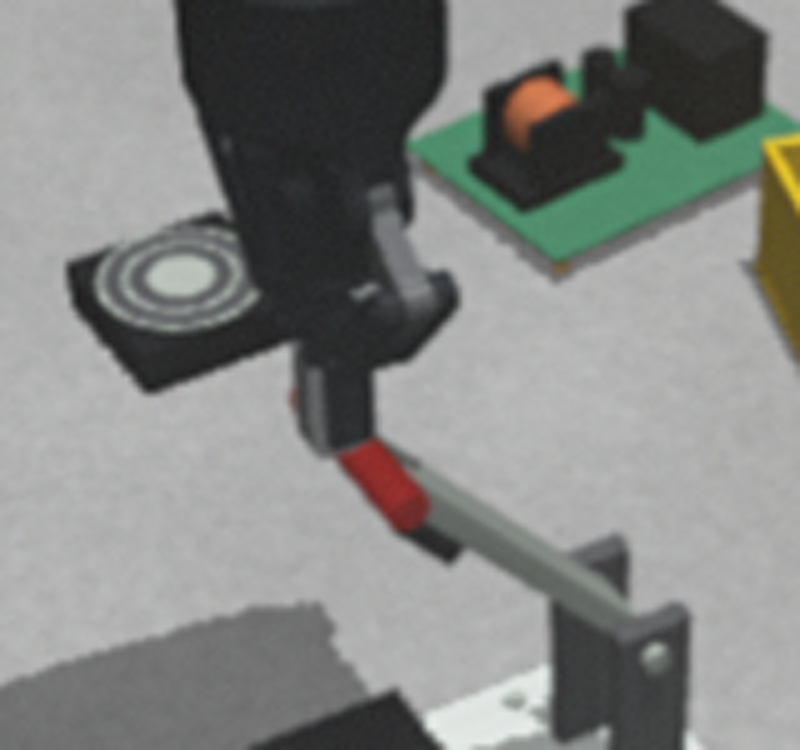

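The fingers slipped to the front-top of the handle (the force is radial, about 50 N). I back off upward and re-approach further behind.

Request:
servo_tool --pt "1 0 0 -0.1 0 0 0" --pt "1 0 0 -0.15 0 0 0" --pt "1 0 0 -0.15 0 0 0" --pt "1 0 0 0 0 0 0" --pt "1 0 0 0 0 0 0"

```text
clock: 16.65
position: [0.4761, 0.0697, 0.2558]
ee_rot: [[-0.263, 0.965, 0.0], [0.965, 0.263, 0.0], [-0.0, 0.0, -1.0]]
contact_force: [0.3, -0.3, 0.2]
opening: 0.0005
```

```bash
python3 - <<'E'
from h import *
st=ctrl.state();print(nest(st['position']),st['contact_force'],st['opening'])
a=eyes.camera('side');crop(a,210,60,160,150,5,'pics/s12.png');b=eyes.camera('scene');crop(b,250,150,200,150,4,'pics/c12.png')
E
```

```text
[0.01561504 0.00059575 0.25584779] [ 0.34405443 -0.29248354  0.24917118] 0.0004697113435083713
```

View pics/s12.png

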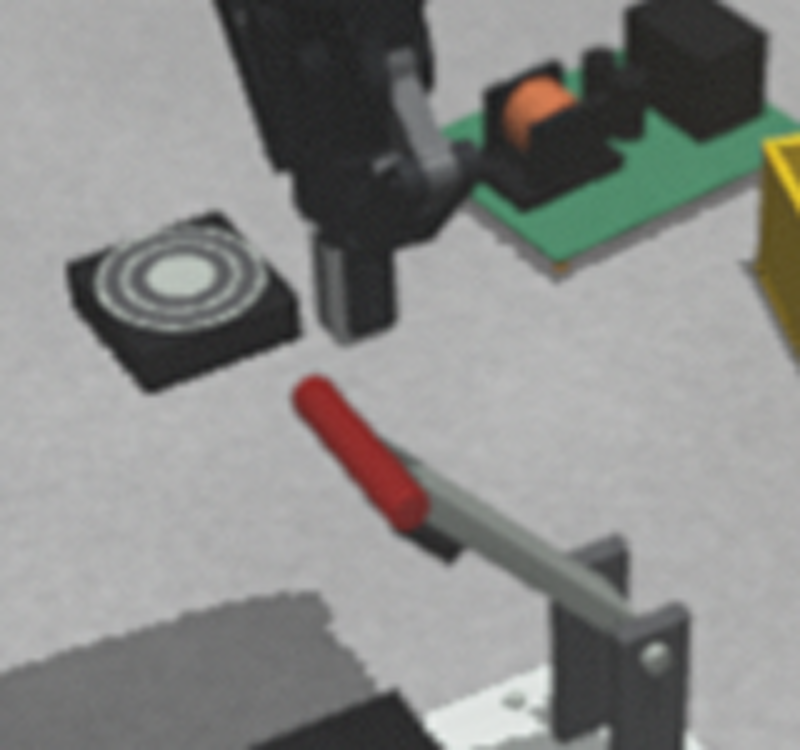

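View pics/c12.png

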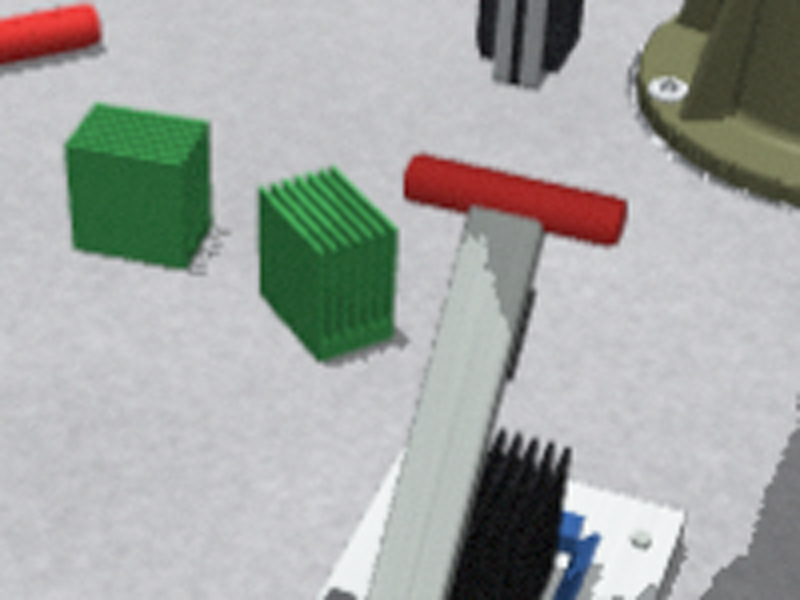

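```bash
python3 - <<'E'
from h import *
f=lambda x0,y0,k,p:(x0+(p[0]+.5)/k-.5,y0+(p[1]+.5)/k-.5)
E_=[tri('side',f(210,60,5,a),'scene',f(250,150,4,b)) for a,b in [((315,395),(611,221)),((408,510),(420,178))]]
m=nest((E_[0][0]+E_[1][0])/2);print([e[1] for e in E_],m,np.arctan2(m[2]-.095,.110-m[0]))
E
```

```text
[np.float64(0.0007972037394505093), np.float64(0.002103424716223111)] [0.01218284 0.00052726 0.21019649] 0.8668057370003471
```

Clamp at q ≈ 0.87. The earlier path was steeper than the arc, which caused the radial drag. Now I set down on the handle top and follow the arc tangent.

Request:
servo_tool --pt "1 0 0 0.15 0 0 0" --pt "1 0 0 0.15 0 0 0" --pt "1 0 0 0.07 0 0 0" --pt "1 0 0 0 0 0 0" --pt "1 0 -0.042 0.045 0 0 0" --pt "1 0 -0.042 0.042 0 0 0" --pt "1 0 -0.042 0.042 0 0 0"

```text
clock: 17.33
position: [0.4633, 0.0662, 0.2063]
ee_rot: [[-0.263, 0.965, -0.001], [0.965, 0.263, -0.0], [-0.0, -0.001, -1.0]]
contact_force: [-3.7, -0.3, 5.7]
opening: 0.0001
```

```bash
python3 - <<'E'
from h import *
st=ctrl.state();print(nest(st['position']),st['contact_force'],st['opening'])
E
```

```text
[0.00236771 0.00064209 0.2062855 ] [-3.72903825 -0.28532131  5.69153255] 9.092881091924917e-05
```

Good, low force. I continue along the arc.

Request:
servo_tool --pt "1 0 -0.047 0.058 0 0 0" --pt "1 0 -0.047 0.058 0 0 0" --pt "1 0 -0.046 0.059 0 0 0"

```text
clock: 17.58
position: [0.4491, 0.0623, 0.1886]
ee_rot: [[-0.263, 0.965, -0.001], [0.965, 0.263, -0.001], [-0.0, -0.001, -1.0]]
contact_force: [-2.5, -1.0, 4.9]
opening: 0.0001
```

Request:
servo_tool --pt "1 0 -0.038 0.065 0 0 0" --pt "1 0 -0.038 0.065 0 0 0" --pt "1 0 -0.037 0.065 0 0 0"

```text
clock: 17.83
position: [0.4391, 0.0596, 0.1688]
ee_rot: [[-0.263, 0.965, -0.0], [0.965, 0.263, -0.0], [-0.0, -0.0, -1.0]]
contact_force: [-2.7, -1.3, 2.6]
opening: -0.0
```

Request:
servo_tool --pt "1 0 -0.028 0.07 0 0 0" --pt "1 0 -0.027 0.07 0 0 0" --pt "1 0 -0.027 0.07 0 0 0"

```text
clock: 18.08
position: [0.4315, 0.0576, 0.1476]
ee_rot: [[-0.263, 0.965, 0.0], [0.965, 0.263, 0.0], [-0.0, 0.0, -1.0]]
contact_force: [-1.1, 0.2, 2.8]
opening: -0.0
```

```bash
python3 - <<'E'
from h import *
st=ctrl.state();print(nest(st['position']),st['contact_force'],st['opening'])
a=eyes.camera('side');crop(a,200,100,180,150,4,'pics/s13.png')
E
```

```text
[-0.03058341  0.00069123  0.14763381] [-1.07477418  0.16161209  2.78656402] -4.1493171053900086e-05
```

View pics/s13.png

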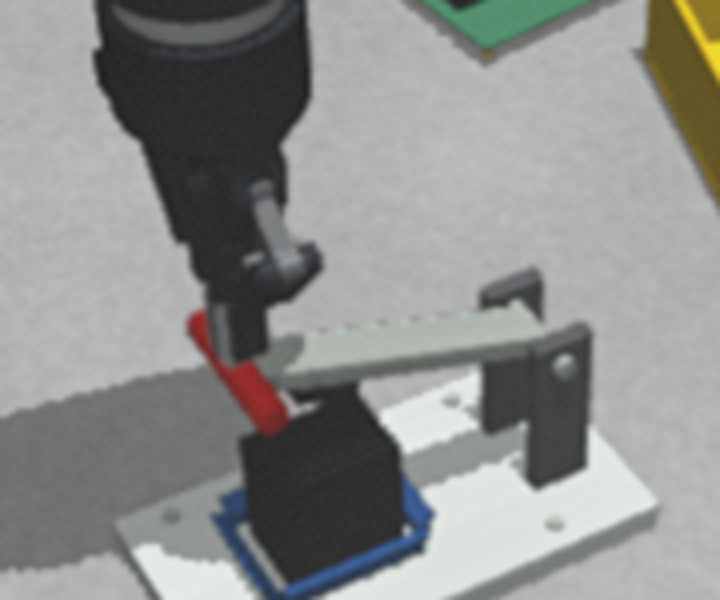

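The clamp is at about 0.3 rad, with the fingers on the handle and the sink undisturbed. I continue down.

Request:
servo_tool --pt "1 0 -0.017 0.073 0 0 0" --pt "1 0 -0.017 0.073 0 0 0" --pt "1 0 -0.016 0.073 0 0 0"

```text
clock: 18.38
position: [0.427, 0.0563, 0.1259]
ee_rot: [[-0.263, 0.965, 0.001], [0.965, 0.263, 0.0], [-0.0, 0.001, -1.0]]
contact_force: [-0.0, -1.1, 1.8]
opening: 0.0
```

Request:
servo_tool --pt "1 0 -0.006 0.06 0 0 0" --pt "1 0 -0.006 0.06 0 0 0" --pt "1 0 0 0.05 0 0 0" --pt "1 0 0 0.03 0 0 0" --pt "1 0 0 0 0 0 0"

```text
clock: 18.8
position: [0.4255, 0.0561, 0.1058]
ee_rot: [[-0.263, 0.965, -0.001], [0.965, 0.263, 0.0], [0.0, -0.001, -1.0]]
contact_force: [-0.0, -0.1, -0.3]
opening: 0.0
```

Request:
servo_tool --pt "1 0 0 0.015 0 0 0" --pt "1 0 0 0.01 0 0 0" --pt "1 0 0 0 0 0 0"

```text
clock: 19.05
position: [0.426, 0.0561, 0.1041]
ee_rot: [[-0.263, 0.965, 0.001], [0.965, 0.263, 0.0], [0.0, 0.001, -1.0]]
contact_force: [-0.1, -0.4, 1.0]
opening: -0.0001
```

Request:
servo_tool --pt "1 0 0 0.01 0 0 0" --pt "1 0 0 0 0 0 0" --pt "1 0 0 0 0 0 0"

```text
clock: 19.3
position: [0.426, 0.0561, 0.1031]
ee_rot: [[-0.263, 0.965, 0.001], [0.965, 0.263, 0.0], [-0.0, 0.001, -1.0]]
contact_force: [-0.2, -0.2, -0.3]
opening: 0.0003
```

Request:
servo_tool --pt "1 0 0 0.01 0 0 0" --pt "1 0 0 0.01 0 0 0" --pt "1 0 0 0 0 0 0"

```text
clock: 19.55
position: [0.4261, 0.056, 0.1024]
ee_rot: [[-0.263, 0.965, 0.001], [0.965, 0.263, 0.0], [-0.0, 0.001, -1.0]]
contact_force: [-5.5, -1.1, 17.6]
opening: -0.0001
```

Stop felt (17.6 N, tip at 102.4 mm = handle top at q ≈ 0). I lift away and look.

Request:
servo_tool --pt "1 0 0 0 0 0 0" --pt "1 0 0 -0.05 0 0 0" --pt "1 0 0 -0.2 0 0 0" --pt "1 0 0 -0.3 0 0 0" --pt "1 0 0 -0.3 0 0 0" --pt "1 0 0 -0.3 0 0 0" --pt "1 0 0 -0.3 0 0 0" --pt "1 0 0 0 0 0 0" --pt "1 0 0 0 0 0 0" --pt "1 0 0 0 0 0 0"

```text
clock: 20.38
position: [0.4254, 0.056, 0.2455]
ee_rot: [[-0.263, 0.965, -0.0], [0.965, 0.263, -0.0], [0.0, -0.0, -1.0]]
contact_force: [0.2, -0.1, -0.4]
opening: -0.0001
```

```bash
python3 - <<'E'
from h import *
st=ctrl.state();print(nest(st['position']),st['contact_force'])
a=eyes.camera('side');crop(a,200,140,180,150,4,'pics/s14.png');cv2.imwrite('pics/s14f.png',a);b=eyes.camera('scene');crop(b,250,180,200,150,4,'pics/c14.png')
E
```

```text
[-0.0368867   0.00072679  0.24545785] [ 0.16066848 -0.05828145 -0.43191905]
```

View pics/s14.png

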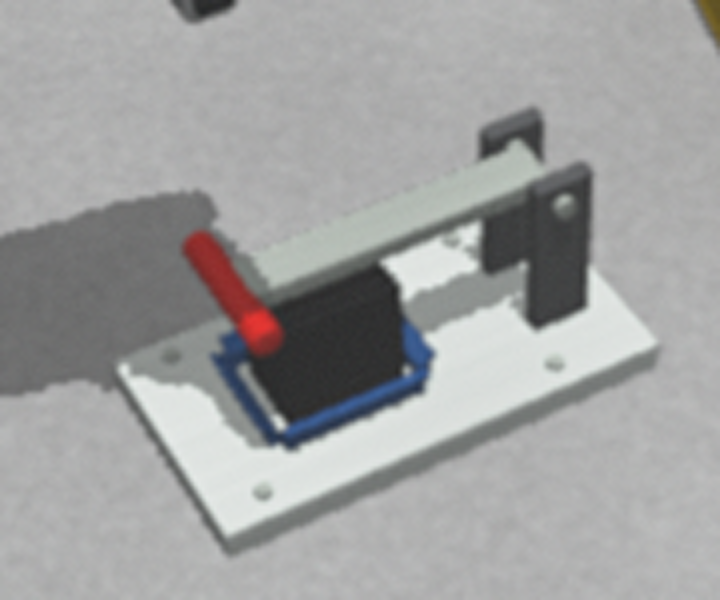

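View pics/c14.png

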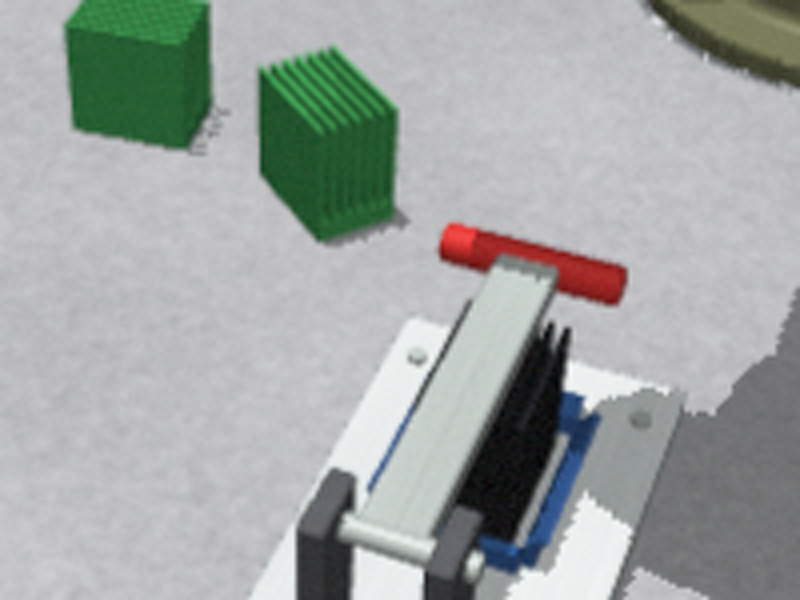

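View pics/s14f.png

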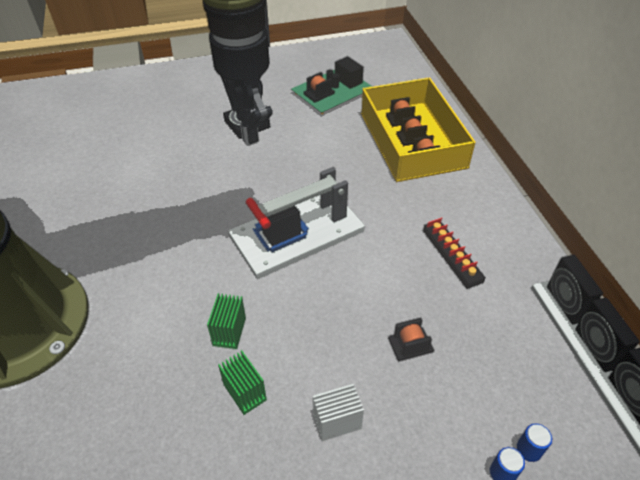

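The clamp is level over the seated sink (side ~283,222). The plain sink is still at (338,410), the greens are unmoved, and the robot is clear.

```bash
python3 - <<'E'
from h import *
f=lambda x0,y0,k,p:(x0+(p[0]+.5)/k-.5,y0+(p[1]+.5)/k-.5)
E_=[tri('side',f(200,140,4,a),'scene',f(250,180,4,b)) for a,b in [((200,250),(612,284)),((263,330),(455,244))]]
m=nest((E_[0][0]+E_[1][0])/2);print(m,np.arctan2(m[2]-.095,.110-m[0]))
print(ctrl.hand_in())
E
```

```text
[-0.04074678  0.00093365  0.09624018] 0.008226744863044371
the job is handed in; nothing more can be done
None
```

The black heat sink is home in the nest with the clamp shut over it, and the job is handed in at about 20.5 s of the 64 s. `hand_in` gives no verdict, so success is not confirmed beyond my own checks.

**Seating:** I pushed the sink down past the ejector plate (about 6 N net) onto a hard stop. The tool height held at 46.0 mm, equal to the 18 mm floor plus the 28 mm grip height, while the force rose to 35 N. I held it there before letting go. An overlay on the side picture put the sink's top at about 80 mm.

**Clamp:** I swung it down with shut fingers until it stopped at about 18 N. The last measured angle was about 0.01 rad, with the handle at nest x -41 mm, z 96 mm (expected -40, 95).

**At the end:** The plain and green heat sinks look unmoved in the side picture, and the robot was clear with no contact force.

**One thing went wrong:** The first press on the handle from above ran off its arc and reached about 50 N at the wrist. I backed off, measured the clamp again and followed the arc at about 7 N or less, and the later pictures showed nothing disturbed.

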